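Press the four clips of the food box shut, sides before ends

TASK

The lid lies on the glass food box of lemons, but its four clips still stand open. With the fingertips, press each clip down and in against the box until it hangs fully shut: first the two on the long sides, then the two on the short ends, so that the seal beds evenly. Press gently, leave the box standing where it is without gripping or lifting it, and do not disturb the things around it.

Things in the scene. Friction and masses are not known exactly. Their poses are not given: they have to be found in the camera images.
- food_box: Clear glass food box holding lemons, under a flat dark blue-grey lid; about 0.9 kg, loose. Lid 148 mm (own x) by 212 mm (own y), top at 85 mm; glass 132 x 196 mm. Origin: centre of its underside; z up, y along the long sides. Off-white clips are hinged mid-edge on all four sides, hinge lines 79 mm up, at own x = +-74 mm (long sides, clips 74 mm wide) and own y = +-106 mm (ends, clips 54 mm wide).
- clip_front (a joint): Angle of the clip on the long side at own -x, nearer the robot: 0 level and open, grows as its outer edge is pressed down, 1.57 hanging straight down, shut. All four clips alike: a stiff hinge, so a clip stays at whatever angle it is left. Pressing straight down swings it only part of the way; then push its lower part in towards the glass until it stops. This takes 1 to 6 N.
- clip_back (a joint): Angle of the clip on the long side at own +x, the one farther from the robot; values as for clip_front.
- clip_left (a joint): Angle of the clip on the short end at own +y, to the robot's left; values as for clip_front.
- clip_right (a joint): Angle of the clip on the short end at own -y, to the robot's right; values as for clip_front.
- clip_front_edge (a point): Middle of the front clip's outer edge, 32 mm from its hinge line; moves with the clip. A clip is a flap 3 mm thick; at angle 0 it reaches level outwards from the lid's edge.
- clip_back_edge (a point): The same point of the back clip.
- clip_left_edge (a point): The same point of the left clip.
- clip_right_edge (a point): The same point of the right clip.
- salt: Salt shaker, 44 mm across, 90 mm tall, near the box's near left corner; origin under its centre. To be left alone.
- garlic: Garlic bulb, about 60 mm, near the box's near right corner; origin under its centre. To be left alone.
- mug: Green and white mug, 78 x 116 x 101 mm, left of the box; origin under its centre. To be left alone.
- green_cup: Plain light green cup, 80 mm across, 112 mm tall, at the far left; origin under its centre. To be left alone.
- bowl: Small patterned bowl, 151 mm across, 62 mm tall, to the right; origin under its centre. To be left alone.

How it is judged:
By the outcome, as a careful person would: the job done as asked, in the order asked, and still so for the second after the job is handed in, with the robot touching nothing.
It also fails if it takes over 58 s, if anything falls off the work surface, if the arm or the gripper's body presses on something with over 40 N, if the wrist force passes 120 N, or if a joint passes its speed limit or range.

ROBOT

A 7-joint arm with a two-finger parallel gripper is mounted at the origin on a cart in front of the work surface, level with it; the furniture and walls round the work are solid. World frame = base frame: x ahead of the robot, y to its left, z up, the work surface at z = 0. Lengths are in mm, angles in rad, forces in N, time in s.
With the tool pointing down it reaches from about 350 to 900 mm from the base axis. Payload 19.9 kg.
Tool frame: the origin (TCP) lies on the centre line of the jaws, within the pads' length; the fingertips stand 8 mm ahead of it and the grasp point (between the pads) lies 11 mm behind it; x points along the fingers, y is the direction in which the jaws open and shut, and the axes are right-handed (so a half turn about x gives the same grasp; the last joint's range is limited). The gripper opens to 94 mm and grips with 3 to 60 N. Pads are 16 mm wide; open, the fingers measure 119 mm over their backs; the gripper's body (75 mm by 177 mm) begins 78 mm behind the grasp point.
Start: joints at [1.171, 0.417, -0.01, 1.614, 0.005, 1.111, -0.053], TCP at [219.46, -585.178, 177.725] pointing down, gripper open.
Joint ranges: [-2.81, 2.81], [-0.39, 2.02], [-1.27, 1.25], [0.06, 2.57], [-1.19, 4.33], [0.19, 2], [-2.82, 2.82]. Speed limits (rad/s): [1.89, 1.89, 2.39, 2.39, 3.01, 3.01, 3.01].

INTERFACE

Orientations are given as a unit quaternion [w, x, y, z].
In Python, from workcell import sense, get_image, close_job gives the robot as it stands.
- The arm moves only by the tool move_arm, never from a script. Its argument "commands" is a list of rows, each an object of numbers: "x", "y", "z": the shift along the world's x, y, z in mm; "roll": the turn about the world's z in rad; "gripper": the opening, from 0 (shut) to 1 (fully open). A call has 1 to 20 rows; each row shifts and turns the pose as measured when the row begins; what a row does not reach is not made up. A row lasts 1/12 s, in which the tool goes at most 41.7 mm and 7.16 degrees, less where a joint would pass 70% of its speed; a pose out of reach is approached as far as the arm can. A call is refused whole if a number of a shift passes 41.7 or a number of a turn 0.125, either way. A call with a gripper value outside its range is refused whole. The fingers move at their own pace and stop on an object; "force" is the grip in N (left out, the last holds). Time passes only in rows, so rows that do not move let the fingers close. It gives the time, the measured TCP pose, the force and the opening at its end, in the units of the state.
- sense(): the state, without advancing time (a new reading comes with each control period).
- get_image(name): name is "scene" or "top"; returns a dict with "image" (420x560x3 uint8, red, green, blue), "fx", "fy", "cx", "cy" (pixels), "world_from_camera" (4x4, takes a point from camera to world coordinates). Camera axes: x right, y down, z forward; pixel columns grow to the right and rows downward; lengths in mm; the calibration is good to about 2 mm. A picture is of the moment at which its call begins. There is no depth.
- close_job(): hands the job in, once; it reports no verdict.
The state is a dict: "clock": time; "qpos": joint angles; "dq": joint speeds; "tau": joint torques, N m; "ee_pos": TCP position; "tool_rot": TCP orientation; "force": force on the tool from outside, world axes, zero at the start; "moment": the same for the moment, N m; "opening": finger opening in mm.
Only numpy, scipy, OpenCV 4.12 (cv2) and the standard library are available. Lean on these libraries where they do the work, as an engineer would, in place of code of your own. Each camera call takes 0.05 s, during which the arm holds its last target.

## Working session

There is one attempt and no reset: what is moved stays moved. The work goes in short steps, Python scripts to look and compute and a tool call to move; the robot and the scene stay as the last step left them, time stands still between calls to the robot, and variables do not carry over. Pictures are saved under pics/ and viewed, and the job is handed in when it is done.

Besides the shell and the picture viewer there is one more tool, called after "Call:" by a JSON object that holds its "api" and its "payload". move_arm: Moves the arm, as the interface text tells. Its arguments: {"type":"object","properties":{"commands":{"type":"array"},"force":{"type":"number"}},"required":["commands"]}

```bash
mkdir -p pics; python3 - <<'E'
from workcell import sense,get_image
import cv2,numpy as np
s=sense();print({k:np.round(v,3).tolist() for k,v in s.items()})
for n in("scene","top"):
    d=get_image(n);cv2.imwrite(f"pics/{n}0.png",d["image"][:,:,::-1]);print(n,d["fx"],d["fy"],d["cx"],d["cy"],np.round(d["world_from_camera"],3).tolist())
E
```

```text
{'clock': 0.0, 'qpos': [1.171, 0.418, -0.01, 1.614, 0.005, 1.111, -0.053], 'dq': [0.0, -0.002, -0.001, -0.001, -0.002, 0.001, 0.001], 'tau': [0.003, -85.126, 0.641, -42.598, -0.049, 0.019, 0.0], 'ee_pos': [219.256, -584.821, 177.096], 'tool_rot': [-0.126, -0.696, -0.127, 0.696], 'force': [-0.343, -0.253, -0.08], 'moment': [0.058, -0.004, 0.025], 'opening': 93.954}
scene 527.049723621674 527.049723621674 281.26653322400784 216.63205365944987 [[-0.428, -0.568, 0.703, -502.793], [-0.904, 0.269, -0.332, 517.73], [-0.001, -0.778, -0.628, 991.081], [0.0, 0.0, 0.0, 1.0]]
top 540.6979423555742 540.6979423555742 284.0040840934191 202.73231867346442 [[0.018, -0.983, 0.183, 216.348], [-1.0, -0.021, -0.014, 34.784], [0.018, -0.183, -0.983, 1745.433], [0.0, 0.0, 0.0, 1.0]]
```

```bash
ls; ls pics
```

```text
pics
scene0.png
top0.png
```

View pics/scene0.png

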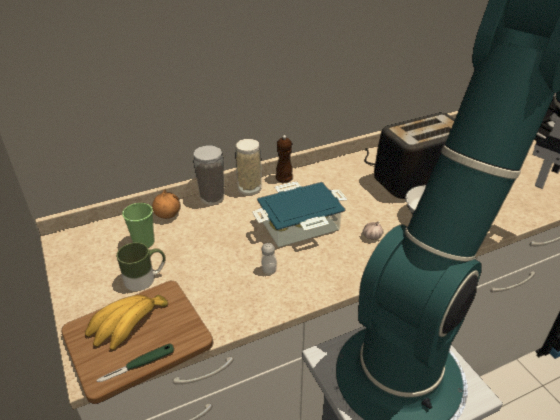

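View pics/top0.png

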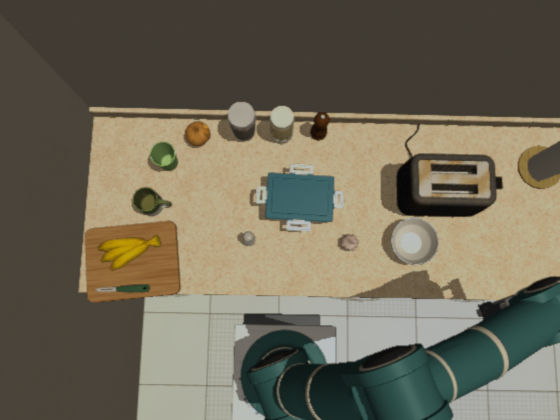

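The top view shows the lid centred near (300,198). The clips are at (301,170) back, (299,226) front, (261,195) left and (339,200) right; salt is at (248,238) and garlic at (350,242). Next I measure them.

```bash
cat > h.py <<'E'
from workcell import sense,get_image,close_job
import cv2,numpy as np
def ray(d,uv,z):
    T=np.array(d["world_from_camera"]);u,v=uv
    r=T[:3,:3]@np.array([(u-d["cx"])/d["fx"],(v-d["cy"])/d["fy"],1]);o=T[:3,3]
    return o+r*(z-o[2])/r[2]
def proj(d,p):
    T=np.linalg.inv(np.array(d["world_from_camera"]));c=T[:3,:3]@np.array(p)+T[:3,3]
    return np.array([d["fx"]*c[0]/c[2]+d["cx"],d["fy"]*c[1]/c[2]+d["cy"]])
def crop(d,x0,y0,x1,y1,k,name):
    im=d["image"][y0:y1,x0:x1,::-1];cv2.imwrite(name,cv2.resize(im,None,fx=k,fy=k,interpolation=cv2.INTER_CUBIC))
def st():
    s=sense();print({k:np.round(s[k],2).tolist() for k in("clock","ee_pos","tool_rot","force","opening","qpos")})
E
python3 - <<'E'
from h import *
t=get_image("top");s=get_image("scene")
crop(t,235,145,375,260,5,"pics/t1.png");crop(s,230,165,390,285,5,"pics/s1.png")
for d,n,zz,box in((t,"top",85,(255,160,345,235)),(s,"scene",85,(245,175,355,245))):
    x0,y0,x1,y1=box
    hsv=cv2.cvtColor(d["image"],cv2.COLOR_RGB2HSV)
    m=np.zeros(hsv.shape[:2],np.uint8);sub=cv2.inRange(hsv,(85,70,20),(115,255,255));m[y0:y1,x0:x1]=sub[y0:y1,x0:x1]
    cs=cv2.findContours(m,cv2.RETR_EXTERNAL,cv2.CHAIN_APPROX_NONE)[0];c=max(cs,key=cv2.contourArea)
    W=np.array([ray(d,p[0],zz)[:2] for p in c],np.float32)
    print(n,cv2.contourArea(c),cv2.minAreaRect(W),cv2.boundingRect(c))
E
```

```text
top 2814.0 ((545.133056640625, -37.91718292236328), (208.50572204589844, 144.73695373535156), 87.83907318115234) (266, 174, 68, 47)
scene 2154.0 ((539.2296752929688, -34.061500549316406), (207.63372802734375, 148.31629943847656), 88.1828842163086) (258, 183, 86, 46)
```

```bash
true
```

```text
(no output)
```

View pics/t1.png

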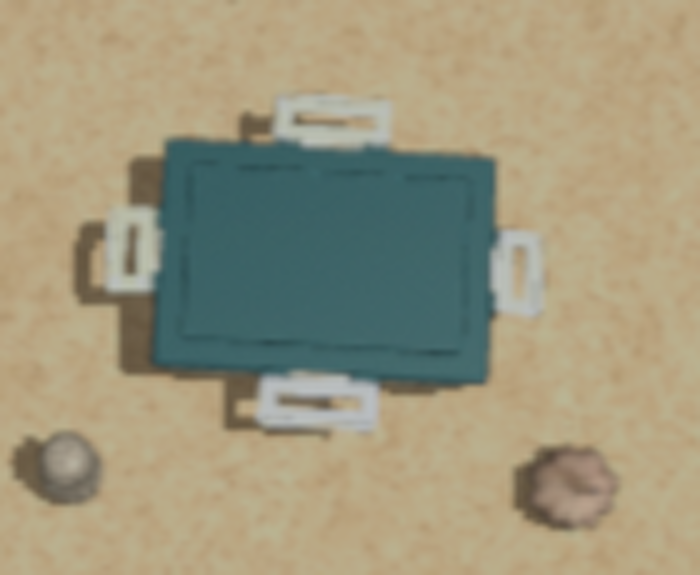

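View pics/s1.png

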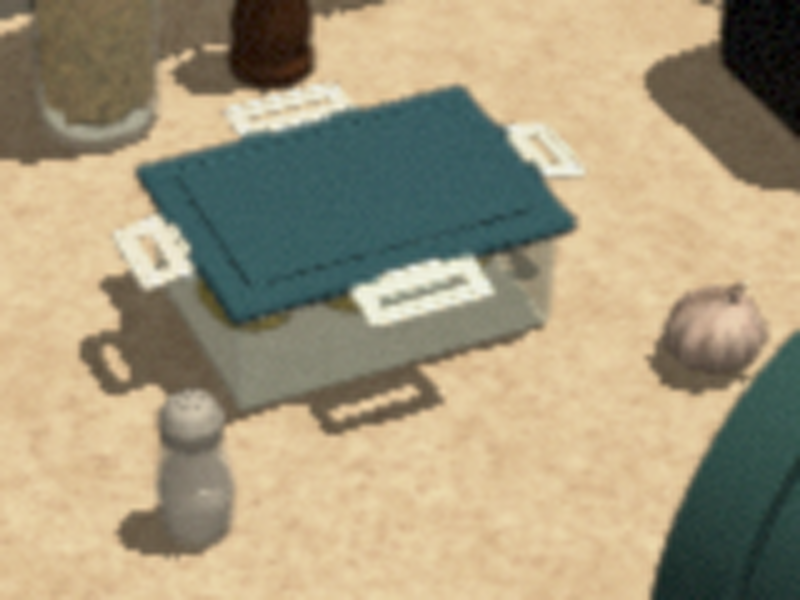

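```bash
python3 - <<'E'
from h import *
from scipy.spatial.transform import Rotation as R
s=sense();w,x,y,z=s["tool_rot"];print(np.round(R.from_quat([x,y,z,w]).as_matrix(),3))
t=get_image("top")
for n,p,z in(("salt top",(248.5,237.5),90),("garlic",(349,242),30),("clipF out edge",(298,231),79),("clipB out",(301.5,164.5),79),("clipL out",(256.5,194.5),79),("clipR out",(343.5,199.8),79),("jar1top",(241,112),160),("jar2top",(282,116),150),("mill top",(322,117),150),("mug",(148,203),101),("cup",(163,155),112)):
    print(n,np.round(ray(t,p,z)))
c=np.array([543.5,-37]);ex=np.array([.9993,-.038]);ey=np.array([.038,.9993])
for n,v in(("F",-ex*74),("B",ex*74),("L",ey*106),("R",-ey*106)):print(n,"hinge",c+v,"edge",c+v*(1+32/np.linalg.norm(v)))
E
```

```text
[[-0.     0.351 -0.936]
 [ 0.001 -0.936 -0.351]
 [-1.    -0.001  0.   ]]
salt top [413. 118.  90.]
garlic [ 413. -200.   30.]
clipF out edge [438. -35.  79.]
clipB out [651. -43.  79.]
clipL out [551.  97.  79.]
clipR out [ 540. -177.   79.]
jar1top [792. 149. 160.]
jar2top [786.  23. 150.]
mill top [ 786. -101.  150.]
mug [512. 429. 101.]
cup [663. 390. 112.]
F hinge [469.5518 -34.188 ] edge [437.57491132 -32.97202705]
B hinge [617.4482 -39.812 ] edge [649.42508868 -41.02797295]
L hinge [547.528   68.9258] edge [548.74397295 100.90268868]
R hinge [ 539.472  -142.9258] edge [ 538.25602705 -174.90268868]
```

Call:
{"api": "move_arm", "payload": {"commands": [{"x":12,"y":30,"roll":-0.04,"gripper":0},{"x":12,"y":30,"roll":-0.04,"gripper":0},{"x":12,"y":30,"roll":-0.04,"gripper":0},{"x":12,"y":30,"roll":-0.04,"gripper":0},{"x":12,"y":30,"roll":-0.04,"gripper":0},{"x":12,"y":30,"roll":-0.04,"gripper":0},{"x":12,"y":30,"roll":-0.04,"gripper":0},{"x":12,"y":30,"roll":-0.04,"gripper":0},{"x":12,"y":30,"roll":-0.04,"gripper":0},{"x":12,"y":30,"roll":-0.04,"gripper":0},{"x":12,"y":30,"gripper":0},{"x":12,"y":30,"gripper":0},{"x":12,"y":30,"gripper":0},{"x":12,"y":30,"gripper":0},{"x":12,"y":30,"gripper":0},{"x":12,"y":30,"gripper":0}]}}

```text
invalid input
```

Call:
{"api": "move_arm", "payload": {"commands": [{"x":12,"y":30,"z":0,"roll":-0.04,"gripper":0}], "force": 10}}

```text
clock: 0.33
ee_pos: [228.4, -558.2, 176.9]
tool_rot: [-0.111, -0.698, -0.111, 0.699]
force: [0.2, -1.0, 0.2]
opening: 90.1
```

Call:
{"api": "move_arm", "payload": {"commands": [{"x":12,"y":30,"z":0,"roll":-0.04,"gripper":0},{"x":12,"y":30,"z":0,"roll":-0.04,"gripper":0},{"x":12,"y":30,"z":0,"roll":-0.04,"gripper":0},{"x":12,"y":30,"z":0,"roll":-0.04,"gripper":0},{"x":12,"y":30,"z":0,"roll":-0.04,"gripper":0},{"x":12,"y":30,"z":0,"roll":-0.04,"gripper":0},{"x":12,"y":30,"z":0,"roll":-0.04,"gripper":0},{"x":12,"y":30,"z":0,"roll":-0.04,"gripper":0},{"x":12,"y":30,"z":0,"roll":-0.04,"gripper":0},{"x":12,"y":30,"z":0,"roll":0,"gripper":0},{"x":12,"y":30,"z":0,"roll":0,"gripper":0},{"x":12,"y":30,"z":0,"roll":0,"gripper":0}], "force": 10}}

```text
clock: 1.33
ee_pos: [373.9, -181.5, 176.1]
tool_rot: [0.025, -0.706, 0.026, 0.707]
force: [1.2, -1.1, 0.7]
opening: 10.8
```

```bash
python3 - <<'E'
from h import *
from scipy.spatial.transform import Rotation as R
st();s=sense();w,x,y,z=s["tool_rot"];print(np.round(R.from_quat([x,y,z,w]).as_matrix(),3))
E
```

```text
{'clock': 1.33, 'ee_pos': [373.93, -181.52, 176.1], 'tool_rot': [0.03, -0.71, 0.03, 0.71], 'force': [1.17, -1.1, 0.66], 'opening': 10.78, 'qpos': [0.63, 0.05, -0.25, 2.09, 0.02, 1.0, -1.28]}
[[-0.001 -0.072 -0.997]
 [-0.001 -0.997  0.072]
 [-1.     0.001  0.001]]
```

Call:
{"api": "move_arm", "payload": {"commands": [{"x":14,"y":29,"z":0,"roll":0.034,"gripper":0},{"x":14,"y":29,"z":0,"roll":0,"gripper":0},{"x":14,"y":29,"z":0,"roll":0,"gripper":0},{"x":14,"y":29,"z":0,"roll":0,"gripper":0},{"x":12,"y":29,"z":-10,"roll":0,"gripper":0},{"x":0,"y":0,"z":-25,"roll":0,"gripper":0},{"x":0,"y":0,"z":-25,"roll":0,"gripper":0},{"x":0,"y":0,"z":0,"roll":0,"gripper":0}], "force": 10}}

```text
clock: 2.0
ee_pos: [446.9, -21.0, 117.0]
tool_rot: [-0.009, 0.709, -0.01, -0.705]
force: [-0.2, -0.4, -1.4]
opening: 0.9
```

```bash
python3 - <<'E'
from h import *
st()
d=get_image("scene");crop(d,210,155,390,285,4,"pics/s2.png")
E
```

```text
{'clock': 2.0, 'ee_pos': [446.9, -20.95, 117.01], 'tool_rot': [-0.01, 0.71, -0.01, -0.7], 'force': [-0.23, -0.39, -1.42], 'opening': 0.85, 'qpos': [0.37, 0.2, -0.43, 2.09, 0.11, 0.87, -1.72]}
```

View pics/s2.png

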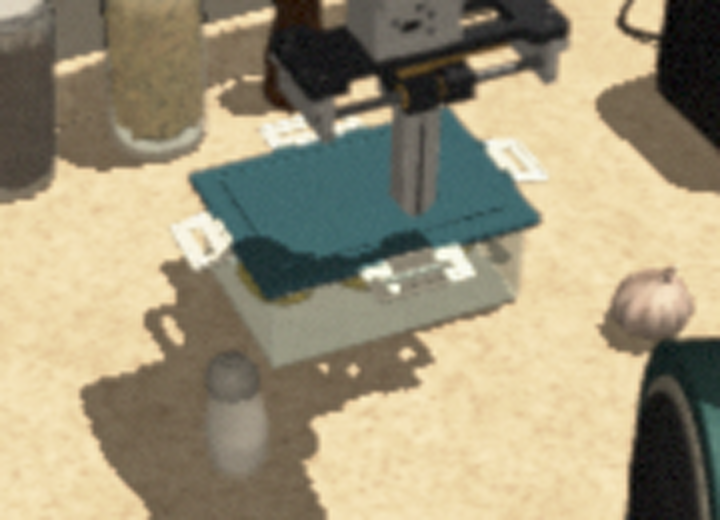

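Call:
{"api": "move_arm", "payload": {"commands": [{"x":-4,"y":-15,"z":-6,"roll":0,"gripper":0},{"x":0,"y":0,"z":0,"roll":0,"gripper":0},{"x":0,"y":0,"z":0,"roll":0,"gripper":0}], "force": 10}}

```text
clock: 2.3
ee_pos: [444.5, -37.3, 116.0]
tool_rot: [-0.01, 0.71, -0.01, -0.704]
force: [-0.7, -0.3, -0.2]
opening: 0.3
```

Call:
{"api": "move_arm", "payload": {"commands": [{"x":-1,"y":0,"z":-8,"roll":0,"gripper":0},{"x":0,"y":0,"z":-8,"roll":0,"gripper":0},{"x":0,"y":0,"z":-8,"roll":0,"gripper":0},{"x":0,"y":0,"z":-4,"roll":0,"gripper":0},{"x":0,"y":0,"z":-4,"roll":0,"gripper":0}], "force": 10}}

```text
clock: 2.72
ee_pos: [445.3, -37.9, 84.5]
tool_rot: [-0.01, 0.712, -0.012, -0.702]
force: [0.2, 0.5, 0.5]
opening: 0.6
```

Call:
{"api": "move_arm", "payload": {"commands": [{"x":0,"y":0,"z":-4,"roll":0,"gripper":0},{"x":0,"y":0,"z":-4,"roll":0,"gripper":0}], "force": 10}}

```text
clock: 2.88
ee_pos: [445.1, -37.7, 75.3]
tool_rot: [-0.01, 0.712, -0.011, -0.702]
force: [-0.2, -0.2, -0.7]
opening: 0.3
```

```bash
python3 - <<'E'
from h import *
st()
d=get_image("scene");crop(d,210,155,390,285,4,"pics/s3.png")
E
```

```text
{'clock': 2.88, 'ee_pos': [445.06, -37.67, 75.31], 'tool_rot': [-0.01, 0.71, -0.01, -0.7], 'force': [-0.17, -0.18, -0.65], 'opening': 0.26, 'qpos': [0.38, 0.26, -0.41, 2.13, 0.15, 0.76, -1.73]}
```

View pics/s3.png

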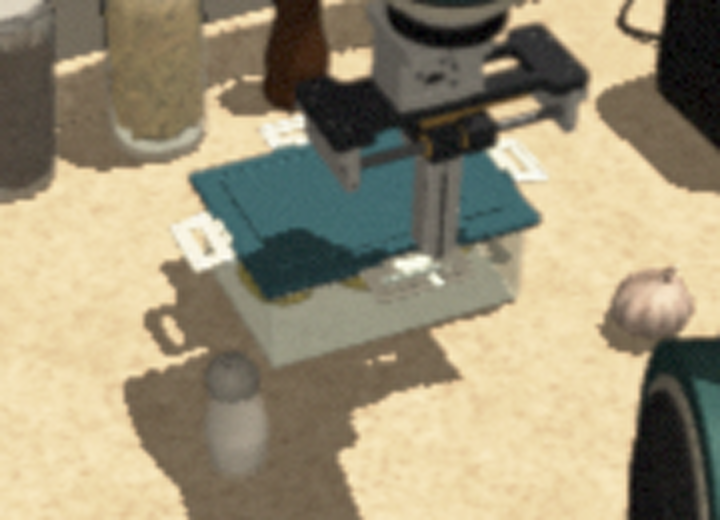

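```bash
python3 - <<'E'
from h import *
d=get_image("scene");crop(d,270,190,350,250,10,"pics/s4.png")
f=lambda p:np.round((proj(d,p)-[270,190])*10)
print("tip",f((437,-37.7,67.3)),f((453,-37.7,67.3)))
for a in(0,.6,.8):
  for y in(-36-37,-36+37): print(a,f((470.5,y,79)),f((470.5-32*np.cos(a),y,79-32*np.sin(a))))
E
```

```text
tip [484. 397.] [456. 362.]
0 [541. 258.] [598. 325.]
0 [302. 331.] [356. 400.]
0.6 [541. 258.] [584. 364.]
0.6 [302. 331.] [344. 439.]
0.8 [541. 258.] [576. 368.]
0.8 [302. 331.] [337. 444.]
```

View pics/s4.png

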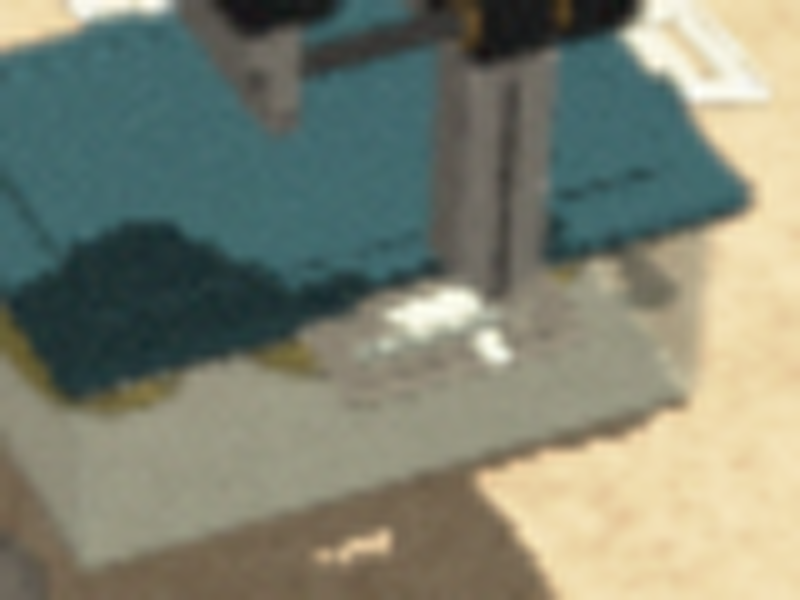

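```bash
python3 - <<'E'
from h import *
d=get_image("scene")
for P in((446.9,-21,117),(445.1,-37.7,75.3)):
  for dz in(-8,0,8): print(P,dz,np.round(proj(d,np.array(P)+[0,0,dz]),1))
t=get_image("top");crop(t,260,190,340,250,10,"pics/t4.png");print((proj(t,(445,-37.7,67))-[260,190])*10)
E
```

```text
(446.9, -21, 117) -8 [311.8 217.3]
(446.9, -21, 117) 0 [311.9 214.9]
(446.9, -21, 117) 8 [312.  212.6]
(445.1, -37.7, 75.3) -8 [317.  227.9]
(445.1, -37.7, 75.3) 0 [317.1 225.7]
(445.1, -37.7, 75.3) 8 [317.3 223.4]
[388.08126192 393.3600907 ]
```

View pics/t4.png

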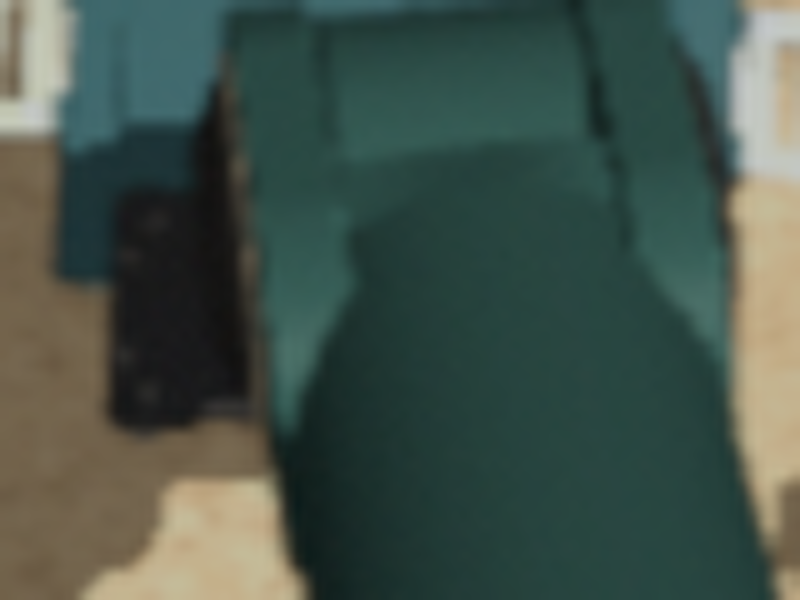

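```bash
python3 - <<'E'
from h import *
st()
t=get_image("top")
for z in(140,165,190):
  for p in((271,209),(271,233),(285,221)): print(z,p,np.round(ray(t,p,z)))
d=get_image("scene");crop(d,250,120,370,250,5,"pics/s5.png")
E
```

```text
{'clock': 3.08, 'ee_pos': [445.14, -37.71, 75.82], 'tool_rot': [-0.01, 0.71, -0.01, -0.7], 'force': [0.31, 0.37, -0.43], 'opening': 0.6, 'qpos': [0.38, 0.26, -0.41, 2.13, 0.15, 0.76, -1.73]}
140 (271, 209) [495.  50. 140.]
140 (271, 233) [422.  48. 140.]
140 (285, 221) [459.   7. 140.]
165 (271, 209) [491.  50. 165.]
165 (271, 233) [419.  48. 165.]
165 (285, 221) [456.   8. 165.]
190 (271, 209) [486.  50. 190.]
190 (271, 233) [416.  48. 190.]
190 (285, 221) [452.   8. 190.]
```

View pics/s5.png

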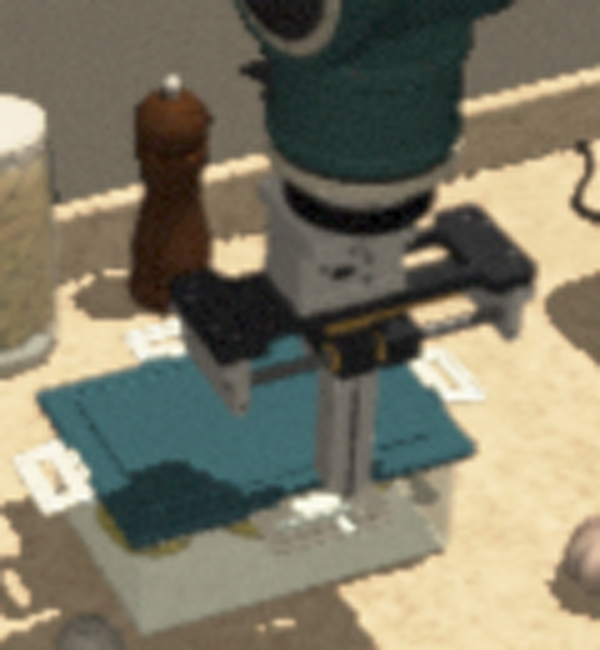

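```bash
python3 - <<'E'
from h import *
d=get_image("scene");t=get_image("top")
for z in(150,165,180,195,210): print(z,"bracketL",np.round(ray(d,(298,201.6),z)),"bartop c",np.round(ray(d,(319.8,175.2),z+40)), "tip s5",np.round(ray(d,(319.6,220),z-80)))
print(proj(t,(438,-36,79)))
E
```

```text
150 bracketL [476.   6. 150.] bartop c [509. -75. 190.] tip s5 [469. -59.  70.]
165 bracketL [459.  15. 165.] bartop c [490. -64. 205.] tip s5 [453. -49.  85.]
180 bracketL [441.  24. 180.] bartop c [471. -53. 220.] tip s5 [437. -40. 100.]
195 bracketL [424.  34. 195.] bartop c [452. -41. 235.] tip s5 [422. -30. 115.]
210 bracketL [406.  43. 210.] bartop c [433. -30. 250.] tip s5 [406. -21. 130.]
[298.40507363 231.04137331]
```

Call:
{"api": "move_arm", "payload": {"commands": [{"x":0,"y":1,"z":-4,"roll":0,"gripper":0},{"x":0,"y":0,"z":-4,"roll":0,"gripper":0},{"x":0,"y":0,"z":-2,"roll":0,"gripper":0}], "force": 10}}

```text
clock: 3.53
ee_pos: [445.9, -36.9, 66.0]
tool_rot: [-0.01, 0.713, -0.012, -0.701]
force: [0.2, -0.6, 0.3]
opening: 0.2
```

```bash
python3 - <<'E'
from h import *
st()
d=get_image("scene");crop(d,250,150,370,250,6,"pics/s6.png")
E
```

```text
{'clock': 3.53, 'ee_pos': [445.87, -36.9, 66.01], 'tool_rot': [-0.01, 0.71, -0.01, -0.7], 'force': [0.24, -0.63, 0.28], 'opening': 0.21, 'qpos': [0.37, 0.27, -0.41, 2.14, 0.17, 0.74, -1.74]}
```

View pics/s6.png

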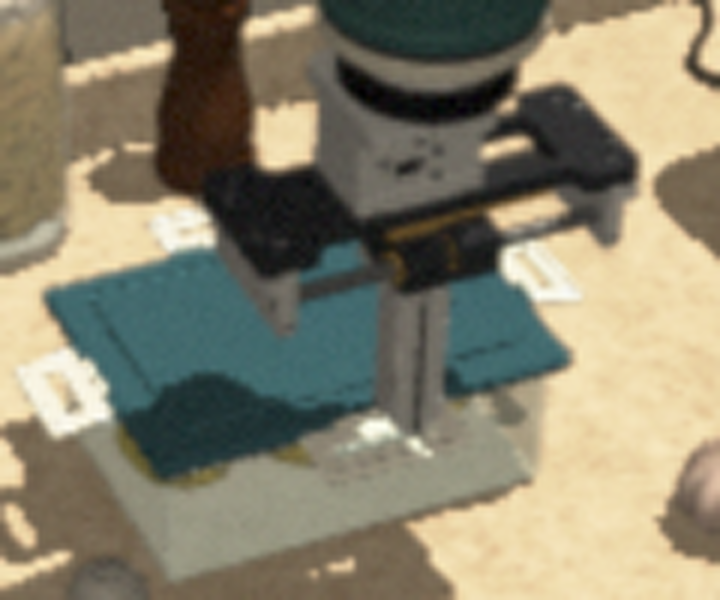

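Call:
{"api": "move_arm", "payload": {"commands": [{"x":-1,"y":0,"z":-4,"roll":0,"gripper":0},{"x":0,"y":0,"z":-4,"roll":0,"gripper":0}], "force": 10}}

```text
clock: 3.75
ee_pos: [444.8, -36.8, 57.4]
tool_rot: [-0.01, 0.713, -0.012, -0.701]
force: [-0.3, 0.5, -0.3]
opening: 0.7
```

Call:
{"api": "move_arm", "payload": {"commands": [{"x":0,"y":0,"z":-3,"roll":0,"gripper":0}], "force": 10}}

```text
clock: 3.83
ee_pos: [444.7, -36.8, 53.9]
tool_rot: [-0.01, 0.713, -0.012, -0.701]
force: [0.4, -0.2, -0.9]
opening: 0.0
```

Call:
{"api": "move_arm", "payload": {"commands": [{"x":0,"y":0,"z":-3,"roll":0,"gripper":0}], "force": 10}}

```text
clock: 3.92
ee_pos: [444.5, -36.9, 50.4]
tool_rot: [-0.01, 0.712, -0.012, -0.702]
force: [-0.4, -0.0, -0.3]
opening: 0.3
```

```bash
python3 - <<'E'
from h import *
st()
d=get_image("scene");crop(d,250,150,370,250,6,"pics/s7.png")
E
```

```text
{'clock': 3.92, 'ee_pos': [444.54, -36.85, 50.44], 'tool_rot': [-0.01, 0.71, -0.01, -0.7], 'force': [-0.37, -0.03, -0.3], 'opening': 0.28, 'qpos': [0.36, 0.3, -0.4, 2.16, 0.18, 0.7, -1.76]}
```

View pics/s7.png

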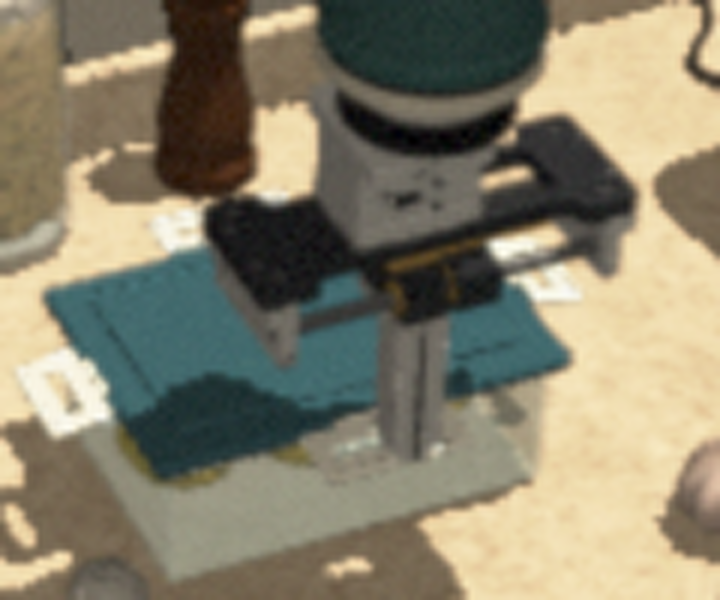

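Call:
{"api": "move_arm", "payload": {"commands": [{"x":0,"y":0,"z":-3,"roll":0,"gripper":0}], "force": 10}}

```text
clock: 4.05
ee_pos: [444.6, -36.8, 47.0]
tool_rot: [-0.01, 0.712, -0.012, -0.702]
force: [1.1, 0.1, 3.1]
opening: 0.6
```

Call:
{"api": "move_arm", "payload": {"commands": [{"x":0,"y":0,"z":-3,"roll":0,"gripper":0}], "force": 10}}

```text
clock: 4.13
ee_pos: [444.9, -36.8, 43.9]
tool_rot: [-0.01, 0.713, -0.012, -0.701]
force: [-0.1, -0.2, 2.7]
opening: 0.2
```

Call:
{"api": "move_arm", "payload": {"commands": [{"x":0,"y":0,"z":-3,"roll":0,"gripper":0}], "force": 10}}

```text
clock: 4.22
ee_pos: [445.2, -36.8, 40.7]
tool_rot: [-0.01, 0.713, -0.012, -0.701]
force: [-0.6, -0.5, 2.3]
opening: 0.3
```

```bash
python3 - <<'E'
from h import *
st()
d=get_image("scene");crop(d,250,150,370,250,6,"pics/s8.png")
E
```

```text
{'clock': 4.22, 'ee_pos': [445.22, -36.84, 40.72], 'tool_rot': [-0.01, 0.71, -0.01, -0.7], 'force': [-0.58, -0.49, 2.32], 'opening': 0.35, 'qpos': [0.36, 0.32, -0.39, 2.16, 0.2, 0.68, -1.77]}
```

View pics/s8.png

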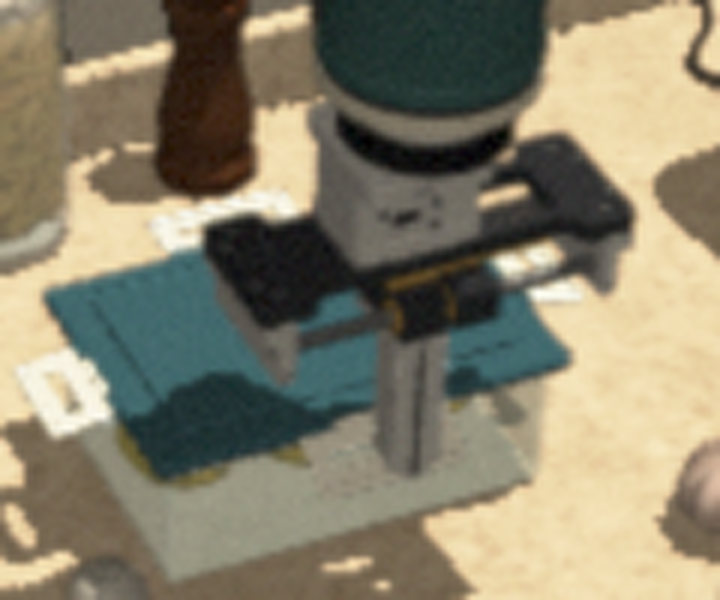

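Call:
{"api": "move_arm", "payload": {"commands": [{"x":0,"y":0,"z":-4,"roll":0,"gripper":0},{"x":-0.5,"y":0,"z":-4,"roll":0,"gripper":0}], "force": 10}}

```text
clock: 4.43
ee_pos: [444.7, -36.8, 32.0]
tool_rot: [-0.01, 0.713, -0.012, -0.701]
force: [-1.2, 0.9, 2.1]
opening: 0.2
```

Call:
{"api": "move_arm", "payload": {"commands": [{"x":-0.5,"y":0,"z":-4,"roll":0,"gripper":0}], "force": 10}}

```text
clock: 4.52
ee_pos: [444.0, -36.9, 27.5]
tool_rot: [-0.01, 0.713, -0.012, -0.701]
force: [-1.3, 0.1, 1.1]
opening: 0.7
```

Call:
{"api": "move_arm", "payload": {"commands": [{"x":-0.5,"y":0,"z":-4,"roll":0,"gripper":0}], "force": 10}}

```text
clock: 4.6
ee_pos: [443.2, -36.9, 23.0]
tool_rot: [-0.01, 0.713, -0.012, -0.701]
force: [1.0, 0.8, -0.1]
opening: 0.2
```

Call:
{"api": "move_arm", "payload": {"commands": [{"x":-0.5,"y":0,"z":-4,"roll":0,"gripper":0}], "force": 10}}

```text
clock: 4.68
ee_pos: [442.5, -36.8, 18.4]
tool_rot: [-0.01, 0.713, -0.012, -0.701]
force: [0.7, -1.0, -0.2]
opening: 0.2
```

Call:
{"api": "move_arm", "payload": {"commands": [{"x":-0.5,"y":0,"z":-4,"roll":0,"gripper":0}], "force": 10}}

```text
clock: 4.77
ee_pos: [441.8, -36.8, 13.8]
tool_rot: [-0.01, 0.712, -0.012, -0.702]
force: [0.6, 0.5, 0.2]
opening: 0.9
```

```bash
python3 - <<'E'
from h import *
st()
d=get_image("scene");crop(d,250,150,370,250,6,"pics/s9.png")
E
```

```text
{'clock': 4.77, 'ee_pos': [441.79, -36.85, 13.84], 'tool_rot': [-0.01, 0.71, -0.01, -0.7], 'force': [0.57, 0.47, 0.25], 'opening': 0.87, 'qpos': [0.34, 0.37, -0.37, 2.18, 0.23, 0.61, -1.8]}
```

View pics/s9.png

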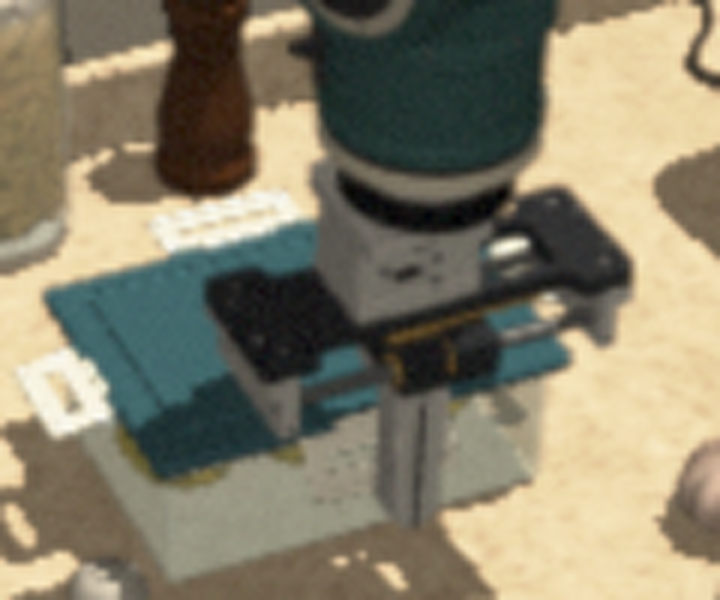

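Call:
{"api": "move_arm", "payload": {"commands": [{"x":0,"y":0,"z":-3,"roll":0,"gripper":0},{"x":3,"y":0,"z":0,"roll":0,"gripper":0},{"x":3,"y":0,"z":0.5,"roll":0,"gripper":0}], "force": 10}}

```text
clock: 5.07
ee_pos: [446.1, -36.8, 9.6]
tool_rot: [-0.01, 0.711, -0.012, -0.703]
force: [-3.5, -0.7, -2.1]
opening: 0.3
```

Call:
{"api": "move_arm", "payload": {"commands": [{"x":3,"y":0,"z":0,"roll":0,"gripper":0}], "force": 10}}

```text
clock: 5.15
ee_pos: [448.8, -36.9, 9.4]
tool_rot: [-0.01, 0.711, -0.012, -0.703]
force: [-3.3, 0.1, -2.4]
opening: 0.3
```

Call:
{"api": "move_arm", "payload": {"commands": [{"x":3,"y":0,"z":0,"roll":0,"gripper":0}], "force": 10}}

```text
clock: 5.23
ee_pos: [451.9, -37.0, 9.3]
tool_rot: [-0.01, 0.711, -0.012, -0.703]
force: [-1.8, -1.0, -0.4]
opening: 0.9
```

Call:
{"api": "move_arm", "payload": {"commands": [{"x":2,"y":0,"z":0,"roll":0,"gripper":0}], "force": 10}}

```text
clock: 5.32
ee_pos: [454.4, -37.0, 9.4]
tool_rot: [-0.01, 0.711, -0.012, -0.703]
force: [-1.4, 0.4, -1.3]
opening: 0.6
```

Call:
{"api": "move_arm", "payload": {"commands": [{"x":2,"y":0,"z":0,"roll":0,"gripper":0}], "force": 10}}

```text
clock: 5.4
ee_pos: [456.8, -36.9, 9.5]
tool_rot: [-0.01, 0.711, -0.012, -0.703]
force: [-1.1, 0.3, -0.4]
opening: 0.8
```

Call:
{"api": "move_arm", "payload": {"commands": [{"x":2,"y":0,"z":0,"roll":0,"gripper":0}], "force": 10}}

```text
clock: 5.48
ee_pos: [459.3, -36.9, 9.6]
tool_rot: [-0.01, 0.711, -0.012, -0.703]
force: [-2.0, 0.6, -1.0]
opening: 0.5
```

Call:
{"api": "move_arm", "payload": {"commands": [{"x":2,"y":0,"z":0,"roll":0,"gripper":0}], "force": 10}}

```text
clock: 5.57
ee_pos: [461.7, -36.9, 9.7]
tool_rot: [-0.01, 0.711, -0.012, -0.703]
force: [-2.2, -0.1, -0.8]
opening: 0.7
```

Call:
{"api": "move_arm", "payload": {"commands": [{"x":1,"y":0,"z":0,"roll":0,"gripper":0}], "force": 10}}

```text
clock: 5.65
ee_pos: [462.7, -37.0, 9.7]
tool_rot: [-0.01, 0.711, -0.012, -0.703]
force: [-7.0, -0.4, 2.8]
opening: 0.6
```

```bash
python3 - <<'E'
from h import *
st()
d=get_image("scene");crop(d,250,150,370,250,6,"pics/s10.png")
E
```

```text
{'clock': 5.65, 'ee_pos': [462.67, -36.97, 9.69], 'tool_rot': [-0.01, 0.71, -0.01, -0.7], 'force': [-6.98, -0.36, 2.83], 'opening': 0.55, 'qpos': [0.32, 0.41, -0.36, 2.13, 0.25, 0.63, -1.81]}
```

View pics/s10.png

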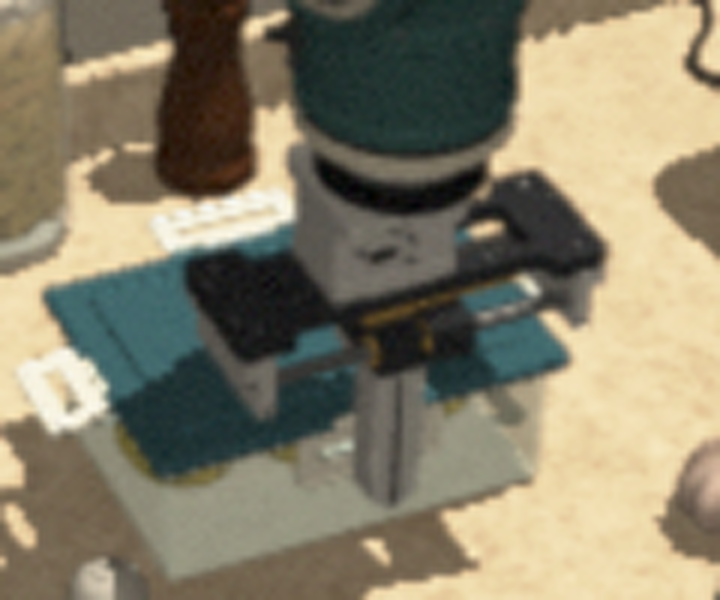

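Call:
{"api": "move_arm", "payload": {"commands": [{"x":-8,"y":0,"z":0,"roll":0,"gripper":0},{"x":-12,"y":0,"z":5,"roll":0,"gripper":0},{"x":0,"y":0,"z":25,"roll":0,"gripper":0},{"x":0,"y":0,"z":30,"roll":0,"gripper":0},{"x":0,"y":0,"z":15,"roll":0,"gripper":0},{"x":0,"y":0,"z":0,"roll":0,"gripper":0}], "force": 10}}

```text
clock: 6.2
ee_pos: [440.1, -36.2, 87.1]
tool_rot: [-0.01, 0.711, -0.011, -0.703]
force: [-0.0, -0.6, 0.6]
opening: 0.6
```

```bash
python3 - <<'E'
from h import *
st()
d=get_image("scene");crop(d,250,150,370,250,6,"pics/s11.png")
E
```

```text
{'clock': 6.2, 'ee_pos': [440.12, -36.15, 87.12], 'tool_rot': [-0.01, 0.71, -0.01, -0.7], 'force': [-0.02, -0.57, 0.62], 'opening': 0.6, 'qpos': [0.39, 0.23, -0.42, 2.13, 0.14, 0.79, -1.72]}
```

View pics/s11.png

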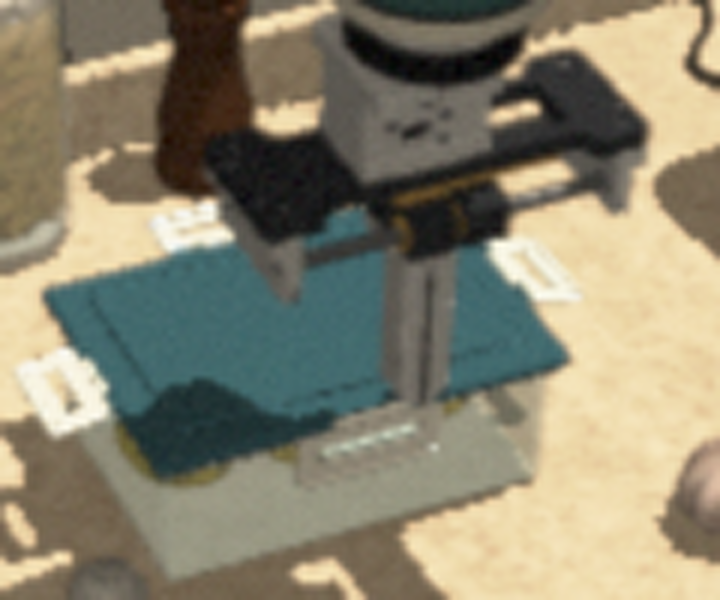

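Call:
{"api": "move_arm", "payload": {"commands": [{"x":34,"y":-1,"z":0,"roll":0,"gripper":0},{"x":34,"y":-1,"z":0,"roll":0,"gripper":0},{"x":34,"y":-1,"z":0,"roll":0,"gripper":0},{"x":34,"y":-1,"z":0,"roll":0,"gripper":0},{"x":30,"y":-1,"z":0,"roll":0,"gripper":0},{"x":20,"y":-1,"z":0,"roll":0,"gripper":0},{"x":5,"y":0,"z":0,"roll":0,"gripper":0},{"x":0,"y":0,"z":0,"roll":0,"gripper":0}], "force": 10}}

```text
clock: 6.92
ee_pos: [634.5, -43.4, 76.6]
tool_rot: [-0.009, 0.709, -0.013, -0.705]
force: [-0.7, -0.6, -0.5]
opening: 0.9
```

Call:
{"api": "move_arm", "payload": {"commands": [{"x":13,"y":1,"z":0,"roll":0,"gripper":0},{"x":2,"y":0,"z":-4,"roll":0,"gripper":0},{"x":0,"y":0,"z":-6,"roll":0,"gripper":0}], "force": 10}}

```text
clock: 7.17
ee_pos: [647.4, -42.1, 64.0]
tool_rot: [-0.009, 0.709, -0.013, -0.705]
force: [0.9, -0.7, 0.1]
opening: 0.3
```

```bash
python3 - <<'E'
from h import *
st()
d=get_image("scene");crop(d,250,150,370,250,6,"pics/s12.png")
E
```

```text
{'clock': 7.17, 'ee_pos': [647.4, -42.05, 64.0], 'tool_rot': [-0.01, 0.71, -0.01, -0.71], 'force': [0.87, -0.65, 0.11], 'opening': 0.28, 'qpos': [0.27, 0.6, -0.36, 1.64, 0.26, 0.94, -1.78]}
```

View pics/s12.png

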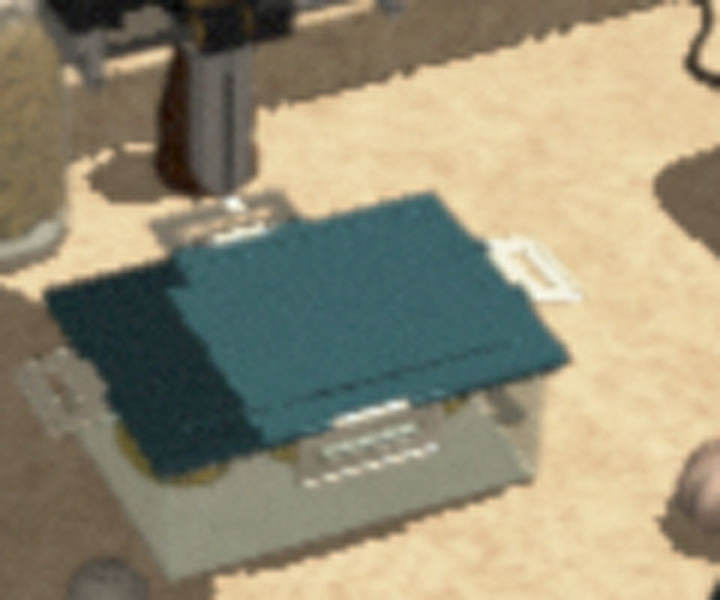

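Call:
{"api": "move_arm", "payload": {"commands": [{"x":0,"y":0,"z":-5,"roll":0,"gripper":0},{"x":0,"y":0,"z":-4,"roll":0,"gripper":0},{"x":0,"y":0,"z":-4,"roll":0,"gripper":0}], "force": 10}}

```text
clock: 7.47
ee_pos: [644.6, -42.2, 48.4]
tool_rot: [-0.009, 0.708, -0.013, -0.706]
force: [-0.3, 0.3, 4.3]
opening: 0.2
```

Call:
{"api": "move_arm", "payload": {"commands": [{"x":0,"y":0,"z":-4,"roll":0,"gripper":0}], "force": 10}}

```text
clock: 7.55
ee_pos: [644.3, -42.3, 44.2]
tool_rot: [-0.009, 0.708, -0.013, -0.706]
force: [-0.5, -0.1, 4.4]
opening: 0.5
```

Call:
{"api": "move_arm", "payload": {"commands": [{"x":0,"y":0,"z":-4,"roll":0,"gripper":0}], "force": 10}}

```text
clock: 7.63
ee_pos: [644.3, -42.3, 40.1]
tool_rot: [-0.008, 0.708, -0.013, -0.706]
force: [0.4, -0.5, 3.6]
opening: 0.2
```

Call:
{"api": "move_arm", "payload": {"commands": [{"x":0,"y":0,"z":-4,"roll":0,"gripper":0}], "force": 10}}

```text
clock: 7.72
ee_pos: [644.4, -42.4, 35.9]
tool_rot: [-0.008, 0.708, -0.013, -0.706]
force: [0.9, 0.2, 2.3]
opening: 0.2
```

Call:
{"api": "move_arm", "payload": {"commands": [{"x":0,"y":0,"z":-4,"roll":0,"gripper":0}], "force": 10}}

```text
clock: 7.8
ee_pos: [644.6, -42.4, 31.6]
tool_rot: [-0.008, 0.708, -0.013, -0.706]
force: [1.0, 0.0, 1.9]
opening: 0.3
```

Call:
{"api": "move_arm", "payload": {"commands": [{"x":0.5,"y":0,"z":-4,"roll":0,"gripper":0}], "force": 10}}

```text
clock: 7.88
ee_pos: [645.1, -42.5, 27.2]
tool_rot: [-0.009, 0.708, -0.013, -0.706]
force: [1.2, 0.7, 2.2]
opening: 0.4
```

Call:
{"api": "move_arm", "payload": {"commands": [{"x":0.5,"y":0,"z":-4,"roll":0,"gripper":0}], "force": 10}}

```text
clock: 7.97
ee_pos: [645.6, -42.5, 22.7]
tool_rot: [-0.008, 0.708, -0.013, -0.706]
force: [0.9, -0.3, 1.6]
opening: 0.6
```

Call:
{"api": "move_arm", "payload": {"commands": [{"x":1.5,"y":0,"z":-4,"roll":0,"gripper":0}], "force": 10}}

```text
clock: 8.05
ee_pos: [646.9, -42.6, 18.1]
tool_rot: [-0.008, 0.708, -0.013, -0.706]
force: [-0.3, 0.7, -0.7]
opening: 0.4
```

Call:
{"api": "move_arm", "payload": {"commands": [{"x":1.5,"y":0,"z":-4,"roll":0,"gripper":0}], "force": 10}}

```text
clock: 8.13
ee_pos: [648.3, -42.6, 13.4]
tool_rot: [-0.008, 0.708, -0.013, -0.706]
force: [0.3, -0.1, -0.3]
opening: 0.7
```

Call:
{"api": "move_arm", "payload": {"commands": [{"x":1,"y":0,"z":-4,"roll":0,"gripper":0}], "force": 10}}

```text
clock: 8.22
ee_pos: [649.3, -42.6, 8.8]
tool_rot: [-0.008, 0.708, -0.013, -0.706]
force: [-0.5, -0.1, -0.5]
opening: 0.3
```

```bash
python3 - <<'E'
from h import *
st()
d=get_image("scene");crop(d,250,130,370,230,6,"pics/s13.png")
E
```

```text
{'clock': 8.22, 'ee_pos': [649.32, -42.56, 8.75], 'tool_rot': [-0.01, 0.71, -0.01, -0.71], 'force': [-0.45, -0.08, -0.47], 'opening': 0.29, 'qpos': [0.26, 0.67, -0.34, 1.66, 0.29, 0.86, -1.8]}
```

View pics/s13.png

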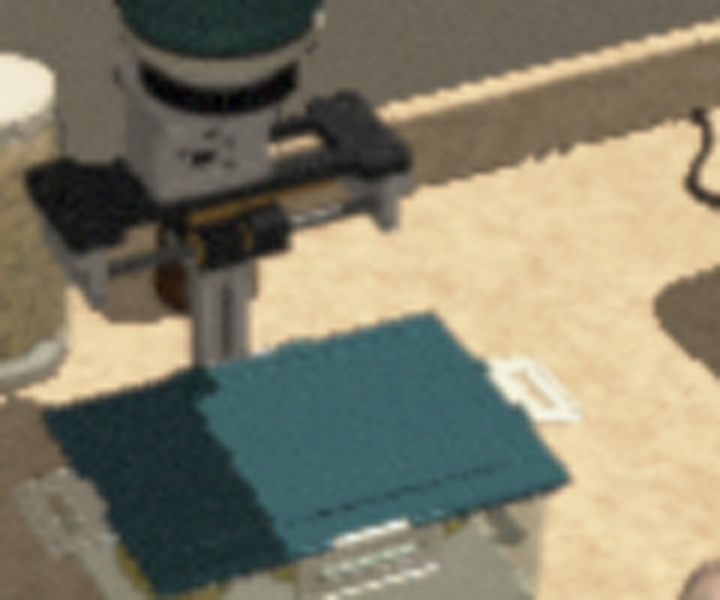

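Call:
{"api": "move_arm", "payload": {"commands": [{"x":-3,"y":0,"z":0.5,"roll":0,"gripper":0},{"x":-3,"y":0,"z":0.5,"roll":0,"gripper":0}], "force": 10}}

```text
clock: 8.43
ee_pos: [642.8, -42.4, 8.0]
tool_rot: [-0.009, 0.707, -0.013, -0.707]
force: [2.7, -0.6, -1.9]
opening: 0.4
```

Call:
{"api": "move_arm", "payload": {"commands": [{"x":-3,"y":0,"z":0,"roll":0,"gripper":0}], "force": 10}}

```text
clock: 8.52
ee_pos: [639.7, -42.3, 8.1]
tool_rot: [-0.009, 0.708, -0.013, -0.707]
force: [1.0, 0.3, -0.9]
opening: 0.6
```

Call:
{"api": "move_arm", "payload": {"commands": [{"x":-3,"y":0,"z":0,"roll":0,"gripper":0}], "force": 10}}

```text
clock: 8.6
ee_pos: [636.4, -42.3, 8.3]
tool_rot: [-0.009, 0.708, -0.013, -0.706]
force: [1.2, 0.1, -1.5]
opening: 0.5
```

Call:
{"api": "move_arm", "payload": {"commands": [{"x":-2,"y":0,"z":0,"roll":0,"gripper":0}], "force": 10}}

```text
clock: 8.68
ee_pos: [634.1, -42.3, 8.5]
tool_rot: [-0.009, 0.708, -0.013, -0.706]
force: [2.4, 0.2, -0.2]
opening: 0.5
```

Call:
{"api": "move_arm", "payload": {"commands": [{"x":-2,"y":0,"z":0,"roll":0,"gripper":0}], "force": 10}}

```text
clock: 8.77
ee_pos: [632.0, -42.3, 8.9]
tool_rot: [-0.009, 0.708, -0.013, -0.706]
force: [4.5, 0.4, -2.7]
opening: 0.5
```

Call:
{"api": "move_arm", "payload": {"commands": [{"x":-1,"y":0,"z":0,"roll":0,"gripper":0}], "force": 10}}

```text
clock: 8.85
ee_pos: [631.2, -42.4, 9.2]
tool_rot: [-0.009, 0.708, -0.013, -0.706]
force: [4.2, -0.0, -1.6]
opening: 0.5
```

Call:
{"api": "move_arm", "payload": {"commands": [{"x":-1,"y":0,"z":0,"roll":0,"gripper":0}], "force": 10}}

```text
clock: 8.93
ee_pos: [630.4, -42.4, 9.5]
tool_rot: [-0.009, 0.709, -0.013, -0.705]
force: [4.3, 0.9, -1.1]
opening: 0.1
```

```bash
python3 - <<'E'
from h import *
st()
d=get_image("scene");crop(d,250,150,370,250,6,"pics/s14.png")
E
```

```text
{'clock': 8.93, 'ee_pos': [630.44, -42.39, 9.48], 'tool_rot': [-0.01, 0.71, -0.01, -0.71], 'force': [4.34, 0.9, -1.08], 'opening': 0.14, 'qpos': [0.26, 0.65, -0.34, 1.71, 0.28, 0.83, -1.81]}
```

View pics/s14.png

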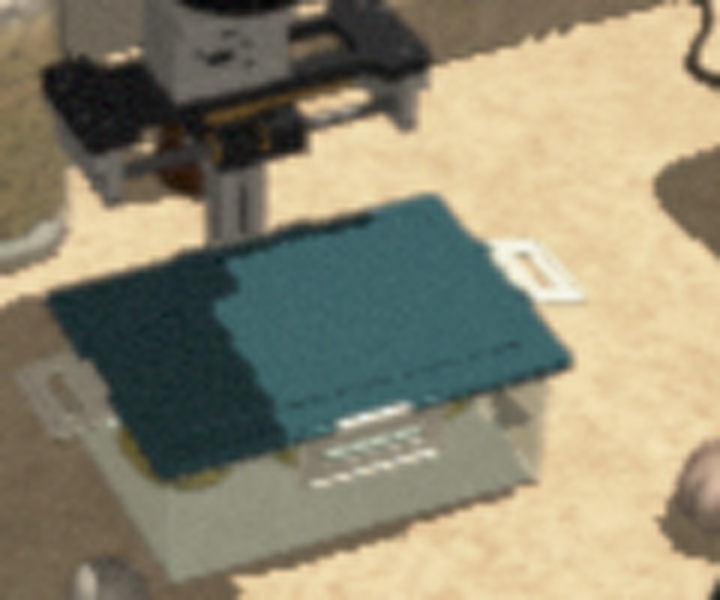

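Call:
{"api": "move_arm", "payload": {"commands": [{"x":8,"y":0,"z":0,"roll":0,"gripper":0},{"x":12,"y":0,"z":5,"roll":0,"gripper":0},{"x":0,"y":0,"z":25,"roll":0,"gripper":0},{"x":0,"y":0,"z":30,"roll":0,"gripper":0},{"x":0,"y":0,"z":20,"roll":0,"gripper":0},{"x":-25,"y":34,"z":0,"roll":0,"gripper":0},{"x":-25,"y":34,"z":0,"roll":0,"gripper":0},{"x":-25,"y":34,"z":0,"roll":0,"gripper":0},{"x":-20,"y":34,"z":0,"roll":0,"gripper":0},{"x":0,"y":0,"z":0,"roll":0,"gripper":0}], "force": 10}}

```text
clock: 9.82
ee_pos: [553.7, 94.9, 92.3]
tool_rot: [0.01, -0.706, 0.015, 0.708]
force: [-0.2, 1.1, 0.3]
opening: 0.1
```

```bash
python3 - <<'E'
from h import *
st()
d=get_image("scene");crop(d,240,150,380,250,5,"pics/s15.png")
t=get_image("top");crop(t,235,145,375,260,5,"pics/t15.png")
E
```

```text
{'clock': 9.82, 'ee_pos': [553.66, 94.93, 92.34], 'tool_rot': [0.01, -0.71, 0.01, 0.71], 'force': [-0.24, 1.09, 0.27], 'opening': 0.08, 'qpos': [0.11, 0.44, -0.42, 1.84, 0.23, 0.92, -2.02]}
```

View pics/s15.png

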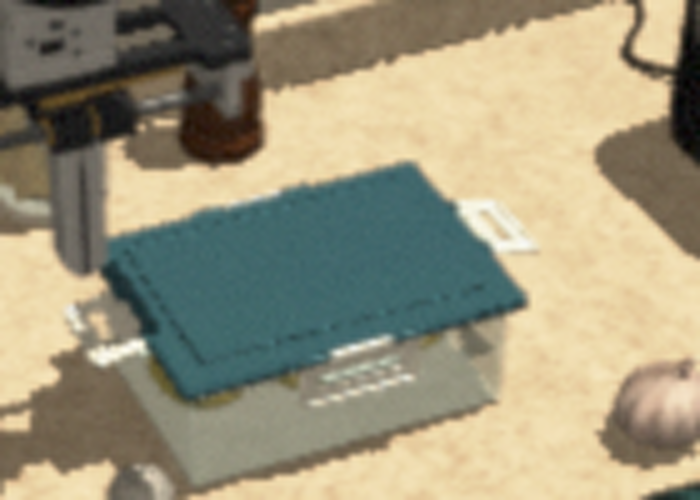

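View pics/t15.png

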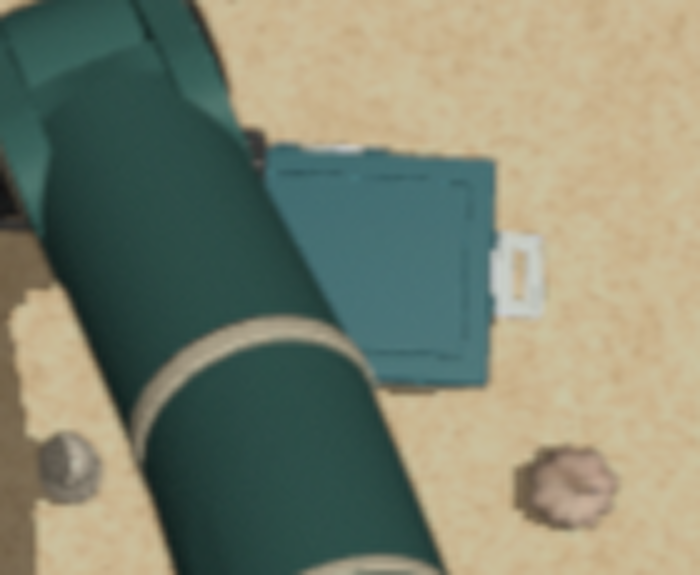

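Call:
{"api": "move_arm", "payload": {"commands": [{"x":-5,"y":4,"z":-8,"roll":0,"gripper":0},{"x":0,"y":0,"z":-8,"roll":0,"gripper":0},{"x":0,"y":0,"z":-8,"roll":0,"gripper":0},{"x":0,"y":0,"z":-5,"roll":0,"gripper":0}], "force": 10}}

```text
clock: 10.25
ee_pos: [553.6, 90.4, 60.7]
tool_rot: [0.013, -0.707, 0.019, 0.707]
force: [0.1, -1.1, -0.8]
opening: 0.5
```

```bash
python3 - <<'E'
from h import *
st()
d=get_image("scene");crop(d,220,150,360,250,5,"pics/s16.png")
E
```

```text
{'clock': 10.25, 'ee_pos': [553.58, 90.37, 60.71], 'tool_rot': [0.01, -0.71, 0.02, 0.71], 'force': [0.08, -1.06, -0.76], 'opening': 0.47, 'qpos': [0.1, 0.48, -0.4, 1.86, 0.25, 0.85, -2.05]}
```

View pics/s16.png

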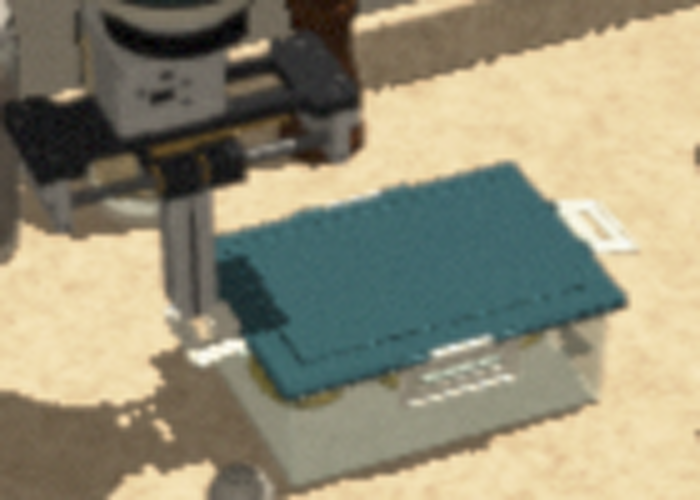

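Call:
{"api": "move_arm", "payload": {"commands": [{"x":-5,"y":9,"z":1,"roll":0,"gripper":0},{"x":0,"y":0,"z":0,"roll":0,"gripper":0}], "force": 10}}

```text
clock: 10.47
ee_pos: [547.5, 98.9, 59.5]
tool_rot: [0.013, -0.706, 0.02, 0.708]
force: [0.3, 0.4, -0.4]
opening: 0.9
```

Call:
{"api": "move_arm", "payload": {"commands": [{"x":0,"y":0,"z":-5,"roll":0,"gripper":0},{"x":0,"y":0,"z":-4,"roll":0,"gripper":0}], "force": 10}}

```text
clock: 10.63
ee_pos: [547.9, 99.3, 50.8]
tool_rot: [0.013, -0.706, 0.02, 0.708]
force: [0.2, -0.3, -0.4]
opening: 0.3
```

Call:
{"api": "move_arm", "payload": {"commands": [{"x":0,"y":0,"z":-4,"roll":0,"gripper":0}], "force": 10}}

```text
clock: 10.72
ee_pos: [548.2, 99.3, 46.7]
tool_rot: [0.013, -0.706, 0.02, 0.708]
force: [0.5, -0.7, 1.6]
opening: 0.3
```

Call:
{"api": "move_arm", "payload": {"commands": [{"x":0,"y":0,"z":-4,"roll":0,"gripper":0}], "force": 10}}

```text
clock: 10.8
ee_pos: [548.3, 99.2, 42.4]
tool_rot: [0.013, -0.706, 0.02, 0.707]
force: [-1.2, -0.2, 1.9]
opening: 0.2
```

Call:
{"api": "move_arm", "payload": {"commands": [{"x":0,"y":0,"z":-4,"roll":0,"gripper":0}], "force": 10}}

```text
clock: 10.88
ee_pos: [548.5, 99.0, 38.0]
tool_rot: [0.013, -0.706, 0.02, 0.707]
force: [-0.6, -0.4, 1.4]
opening: 0.4
```

Call:
{"api": "move_arm", "payload": {"commands": [{"x":0,"y":0,"z":-4,"roll":0,"gripper":0}], "force": 10}}

```text
clock: 10.97
ee_pos: [548.6, 99.0, 33.6]
tool_rot: [0.013, -0.707, 0.02, 0.707]
force: [-0.2, -0.0, 1.3]
opening: 0.4
```

Call:
{"api": "move_arm", "payload": {"commands": [{"x":0,"y":0,"z":-4,"roll":0,"gripper":0}], "force": 10}}

```text
clock: 11.05
ee_pos: [548.7, 99.0, 29.2]
tool_rot: [0.013, -0.707, 0.02, 0.707]
force: [-0.9, -0.1, 1.8]
opening: 0.2
```

Call:
{"api": "move_arm", "payload": {"commands": [{"x":0,"y":0.5,"z":-4,"roll":0,"gripper":0}], "force": 10}}

```text
clock: 11.13
ee_pos: [548.7, 99.5, 24.7]
tool_rot: [0.014, -0.707, 0.02, 0.707]
force: [0.3, 0.4, 1.6]
opening: 0.8
```

Call:
{"api": "move_arm", "payload": {"commands": [{"x":0,"y":1,"z":-4,"roll":0,"gripper":0}], "force": 10}}

```text
clock: 11.22
ee_pos: [548.7, 100.5, 20.3]
tool_rot: [0.014, -0.707, 0.02, 0.707]
force: [0.3, 0.8, 1.0]
opening: 0.1
```

Call:
{"api": "move_arm", "payload": {"commands": [{"x":0,"y":1,"z":-4,"roll":0,"gripper":0}], "force": 10}}

```text
clock: 11.3
ee_pos: [548.7, 101.7, 15.8]
tool_rot: [0.014, -0.707, 0.02, 0.707]
force: [0.2, -0.2, 0.5]
opening: 0.2
```

Call:
{"api": "move_arm", "payload": {"commands": [{"x":0,"y":1,"z":-4,"roll":0,"gripper":0}], "force": 10}}

```text
clock: 11.38
ee_pos: [548.7, 102.7, 11.3]
tool_rot: [0.014, -0.707, 0.02, 0.707]
force: [1.2, 0.1, 0.5]
opening: 0.0
```

Call:
{"api": "move_arm", "payload": {"commands": [{"x":0,"y":0,"z":-3,"roll":0,"gripper":0}], "force": 10}}

```text
clock: 11.47
ee_pos: [548.4, 103.0, 7.6]
tool_rot: [0.014, -0.706, 0.02, 0.707]
force: [0.5, -0.4, 0.1]
opening: 0.5
```

```bash
python3 - <<'E'
from h import *
st()
d=get_image("scene");crop(d,220,150,360,250,5,"pics/s17.png")
E
```

```text
{'clock': 11.47, 'ee_pos': [548.39, 103.01, 7.65], 'tool_rot': [0.01, -0.71, 0.02, 0.71], 'force': [0.5, -0.4, 0.14], 'opening': 0.54, 'qpos': [0.05, 0.55, -0.37, 1.89, 0.3, 0.75, -2.11]}
```

View pics/s17.png

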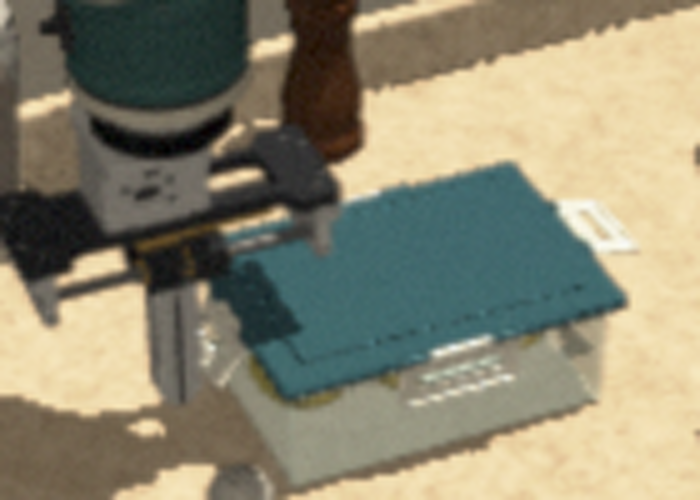

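Call:
{"api": "move_arm", "payload": {"commands": [{"x":0,"y":-3,"z":0.5,"roll":0,"gripper":0},{"x":0,"y":-3,"z":0.5,"roll":0,"gripper":0}], "force": 10}}

```text
clock: 11.68
ee_pos: [547.6, 97.6, 7.6]
tool_rot: [0.013, -0.706, 0.019, 0.708]
force: [-0.4, 2.7, -2.4]
opening: 0.7
```

Call:
{"api": "move_arm", "payload": {"commands": [{"x":0,"y":-3,"z":0.5,"roll":0,"gripper":0}], "force": 10}}

```text
clock: 11.77
ee_pos: [547.5, 94.7, 8.2]
tool_rot: [0.013, -0.706, 0.019, 0.708]
force: [0.5, 2.9, -2.6]
opening: 0.4
```

Call:
{"api": "move_arm", "payload": {"commands": [{"x":0,"y":-3,"z":0,"roll":0,"gripper":0}], "force": 10}}

```text
clock: 11.85
ee_pos: [547.6, 91.4, 8.4]
tool_rot: [0.013, -0.706, 0.019, 0.708]
force: [-0.6, 2.2, -1.5]
opening: 1.2
```

Call:
{"api": "move_arm", "payload": {"commands": [{"x":0,"y":-2,"z":0,"roll":0,"gripper":0}], "force": 10}}

```text
clock: 11.93
ee_pos: [547.7, 88.9, 8.5]
tool_rot: [0.013, -0.706, 0.019, 0.708]
force: [0.3, 2.0, -1.7]
opening: 0.5
```

Call:
{"api": "move_arm", "payload": {"commands": [{"x":0,"y":-2,"z":0,"roll":0,"gripper":0}], "force": 10}}

```text
clock: 12.02
ee_pos: [547.7, 86.3, 8.7]
tool_rot: [0.013, -0.706, 0.019, 0.708]
force: [-0.2, 2.2, -0.2]
opening: 0.8
```

Call:
{"api": "move_arm", "payload": {"commands": [{"x":0,"y":-2,"z":0,"roll":0,"gripper":0}], "force": 10}}

```text
clock: 12.1
ee_pos: [547.9, 83.9, 8.8]
tool_rot: [0.014, -0.706, 0.019, 0.708]
force: [-0.5, 1.3, -1.8]
opening: 0.5
```

Call:
{"api": "move_arm", "payload": {"commands": [{"x":0,"y":-1,"z":0,"roll":0,"gripper":0}], "force": 10}}

```text
clock: 12.18
ee_pos: [548.0, 82.3, 8.9]
tool_rot: [0.014, -0.706, 0.02, 0.708]
force: [-0.8, 0.9, -0.2]
opening: 0.8
```

Call:
{"api": "move_arm", "payload": {"commands": [{"x":0,"y":-1,"z":0,"roll":0,"gripper":0}], "force": 10}}

```text
clock: 12.27
ee_pos: [548.0, 81.2, 9.0]
tool_rot: [0.014, -0.706, 0.02, 0.708]
force: [-0.8, 4.1, -2.1]
opening: 0.4
```

Call:
{"api": "move_arm", "payload": {"commands": [{"x":0,"y":-1,"z":0,"roll":0,"gripper":0}], "force": 10}}

```text
clock: 12.35
ee_pos: [548.0, 80.3, 9.0]
tool_rot: [0.014, -0.706, 0.019, 0.708]
force: [0.8, 3.8, -2.8]
opening: 0.7
```

Call:
{"api": "move_arm", "payload": {"commands": [{"x":0,"y":8,"z":0,"roll":0,"gripper":0},{"x":0,"y":12,"z":5,"roll":0,"gripper":0},{"x":0,"y":0,"z":25,"roll":0,"gripper":0},{"x":0,"y":0,"z":30,"roll":0,"gripper":0},{"x":0,"y":0,"z":20,"roll":0,"gripper":0},{"x":-1,"y":-34,"z":0,"roll":0,"gripper":0},{"x":-1,"y":-34,"z":0,"roll":0,"gripper":0},{"x":-1,"y":-34,"z":0,"roll":0,"gripper":0},{"x":-1,"y":-34,"z":0,"roll":0,"gripper":0},{"x":-1,"y":-34,"z":0,"roll":0,"gripper":0},{"x":-1,"y":-34,"z":0,"roll":0,"gripper":0},{"x":-1,"y":-30,"z":0,"roll":0,"gripper":0},{"x":-1,"y":-20,"z":0,"roll":0,"gripper":0},{"x":0,"y":0,"z":0,"roll":0,"gripper":0}], "force": 10}}

```text
clock: 13.52
ee_pos: [540.1, -147.9, 100.1]
tool_rot: [-0.008, 0.708, -0.014, -0.706]
force: [0.3, -0.0, -1.3]
opening: 0.5
```

```bash
python3 - <<'E'
from h import *
st()
d=get_image("scene");crop(d,240,150,380,250,5,"pics/s18.png")
t=get_image("top");crop(t,235,145,375,260,5,"pics/t18.png")
E
```

```text
{'clock': 13.52, 'ee_pos': [540.08, -147.89, 100.06], 'tool_rot': [-0.01, 0.71, -0.01, -0.71], 'force': [0.34, -0.05, -1.31], 'opening': 0.53, 'qpos': [0.49, 0.41, -0.35, 1.85, 0.18, 0.91, -1.55]}
```

View pics/s18.png

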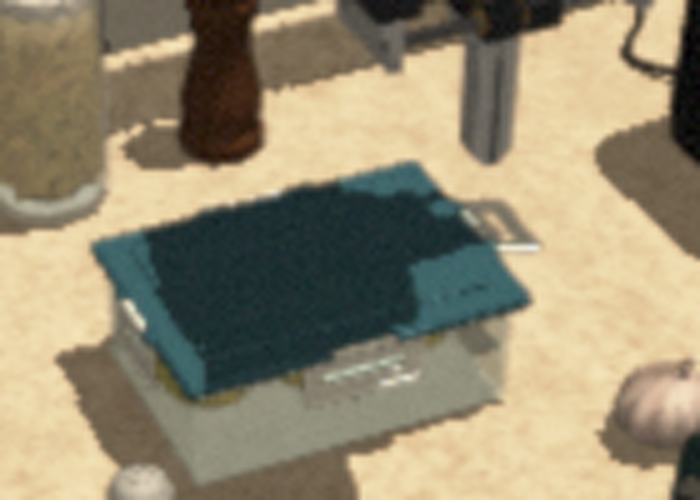

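View pics/t18.png

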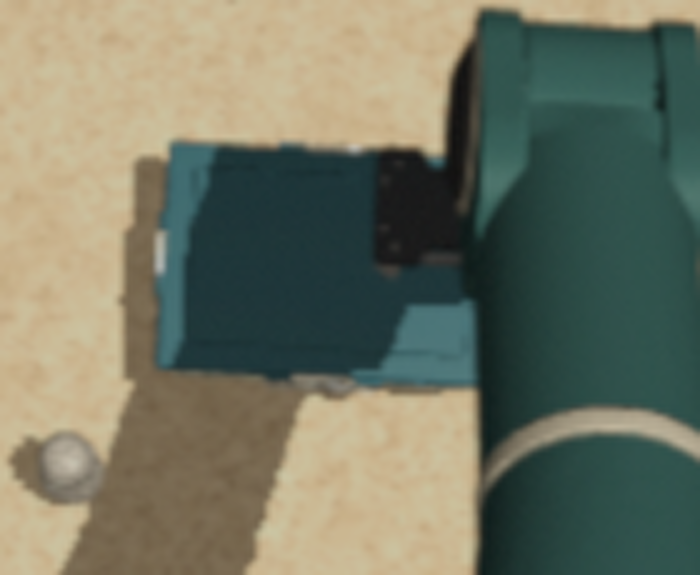

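Call:
{"api": "move_arm", "payload": {"commands": [{"x":-1,"y":-20,"z":-5,"roll":0,"gripper":0},{"x":0,"y":-9,"z":-8,"roll":0,"gripper":0},{"x":0,"y":0,"z":-8,"roll":0,"gripper":0},{"x":0,"y":0,"z":-8,"roll":0,"gripper":0}], "force": 10}}

```text
clock: 13.95
ee_pos: [542.5, -166.6, 71.7]
tool_rot: [-0.005, 0.71, -0.01, -0.704]
force: [1.2, -0.1, -0.1]
opening: 0.1
```

Call:
{"api": "move_arm", "payload": {"commands": [{"x":-3,"y":-12,"z":0,"roll":0,"gripper":0},{"x":-1,"y":0,"z":-6,"roll":0,"gripper":0}], "force": 10}}

```text
clock: 14.12
ee_pos: [538.4, -176.4, 63.9]
tool_rot: [-0.005, 0.709, -0.008, -0.705]
force: [-0.0, -0.6, 0.5]
opening: 0.7
```

```bash
python3 - <<'E'
from h import *
st()
d=get_image("scene");crop(d,240,150,380,250,5,"pics/s19.png")
E
```

```text
{'clock': 14.12, 'ee_pos': [538.41, -176.39, 63.92], 'tool_rot': [-0.0, 0.71, -0.01, -0.7], 'force': [-0.04, -0.63, 0.49], 'opening': 0.73, 'qpos': [0.53, 0.47, -0.33, 1.86, 0.2, 0.84, -1.5]}
```

View pics/s19.png

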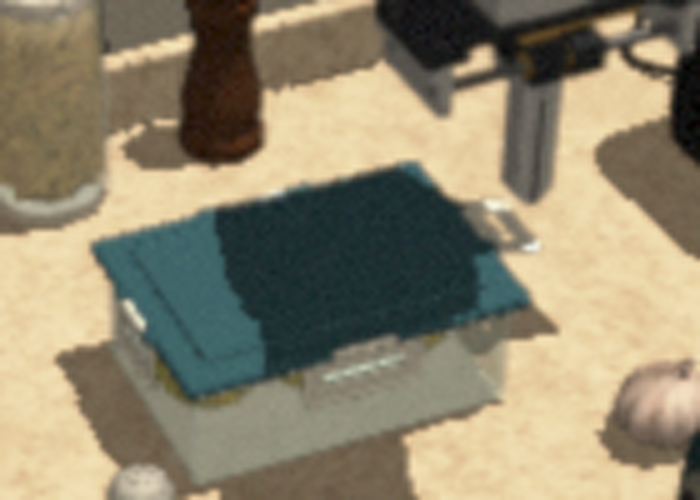

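Call:
{"api": "move_arm", "payload": {"commands": [{"x":0,"y":-1,"z":-5,"roll":0,"gripper":0},{"x":0,"y":0,"z":-4,"roll":0,"gripper":0},{"x":0,"y":0,"z":-4,"roll":0,"gripper":0}], "force": 10}}

```text
clock: 14.42
ee_pos: [537.7, -174.3, 48.2]
tool_rot: [-0.005, 0.709, -0.006, -0.706]
force: [-0.3, 0.3, -0.0]
opening: 0.6
```

Call:
{"api": "move_arm", "payload": {"commands": [{"x":0,"y":0,"z":-4,"roll":0,"gripper":0}], "force": 10}}

```text
clock: 14.5
ee_pos: [537.8, -174.0, 43.8]
tool_rot: [-0.005, 0.709, -0.006, -0.705]
force: [-0.8, -0.1, 1.4]
opening: 0.6
```

Call:
{"api": "move_arm", "payload": {"commands": [{"x":0,"y":0,"z":-4,"roll":0,"gripper":0}], "force": 10}}

```text
clock: 14.58
ee_pos: [538.0, -173.8, 39.5]
tool_rot: [-0.005, 0.709, -0.006, -0.705]
force: [-0.2, 0.6, 2.4]
opening: 0.2
```

Call:
{"api": "move_arm", "payload": {"commands": [{"x":0,"y":0,"z":-4,"roll":0,"gripper":0}], "force": 10}}

```text
clock: 14.67
ee_pos: [538.2, -173.7, 35.2]
tool_rot: [-0.004, 0.709, -0.006, -0.705]
force: [0.7, 0.7, 1.9]
opening: 0.5
```

Call:
{"api": "move_arm", "payload": {"commands": [{"x":0,"y":0,"z":-4,"roll":0,"gripper":0}], "force": 10}}

```text
clock: 14.75
ee_pos: [538.3, -173.6, 30.9]
tool_rot: [-0.004, 0.709, -0.006, -0.705]
force: [-0.1, -0.6, 2.2]
opening: 0.5
```

Call:
{"api": "move_arm", "payload": {"commands": [{"x":0,"y":0,"z":-4,"roll":0,"gripper":0}], "force": 10}}

```text
clock: 14.83
ee_pos: [538.4, -173.8, 26.5]
tool_rot: [-0.004, 0.709, -0.006, -0.705]
force: [0.1, -0.9, 1.6]
opening: 0.5
```

Call:
{"api": "move_arm", "payload": {"commands": [{"x":0,"y":-0.5,"z":-4,"roll":0,"gripper":0}], "force": 10}}

```text
clock: 14.92
ee_pos: [538.5, -174.3, 22.2]
tool_rot: [-0.004, 0.709, -0.006, -0.705]
force: [0.3, -0.5, 2.1]
opening: 0.7
```

Call:
{"api": "move_arm", "payload": {"commands": [{"x":0,"y":-1.5,"z":-4,"roll":0,"gripper":0}], "force": 10}}

```text
clock: 15.0
ee_pos: [538.6, -175.8, 17.7]
tool_rot: [-0.004, 0.709, -0.006, -0.705]
force: [0.7, -0.6, 0.6]
opening: 0.6
```

Call:
{"api": "move_arm", "payload": {"commands": [{"x":0,"y":-1.5,"z":-4,"roll":0,"gripper":0}], "force": 10}}

```text
clock: 15.08
ee_pos: [538.5, -177.4, 13.3]
tool_rot: [-0.004, 0.709, -0.006, -0.705]
force: [0.1, 0.2, 0.2]
opening: 0.2
```

Call:
{"api": "move_arm", "payload": {"commands": [{"x":0,"y":-1.5,"z":-4,"roll":0,"gripper":0}], "force": 10}}

```text
clock: 15.17
ee_pos: [538.4, -179.0, 8.7]
tool_rot: [-0.004, 0.709, -0.006, -0.705]
force: [-0.3, -0.3, -0.4]
opening: 0.5
```

```bash
python3 - <<'E'
from h import *
st()
d=get_image("scene");crop(d,240,150,380,250,5,"pics/s20.png")
E
```

```text
{'clock': 15.17, 'ee_pos': [538.39, -179.05, 8.72], 'tool_rot': [-0.0, 0.71, -0.01, -0.71], 'force': [-0.34, -0.31, -0.35], 'opening': 0.45, 'qpos': [0.51, 0.55, -0.31, 1.88, 0.24, 0.74, -1.52]}
```

View pics/s20.png

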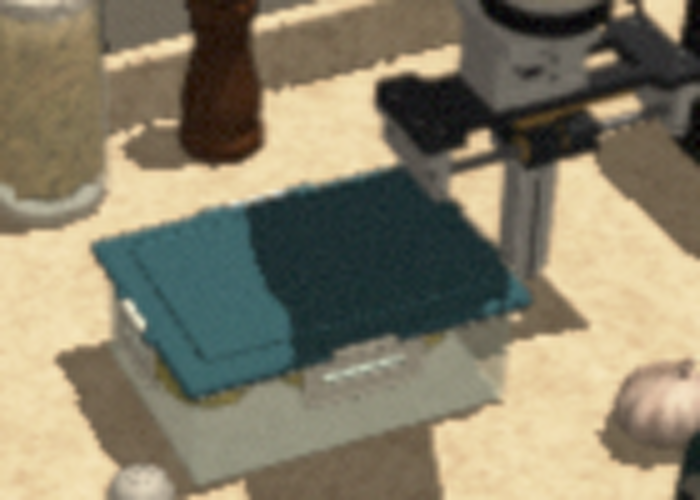

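Call:
{"api": "move_arm", "payload": {"commands": [{"x":0,"y":3,"z":0.5,"roll":0,"gripper":0},{"x":0,"y":3,"z":0.5,"roll":0,"gripper":0}], "force": 10}}

```text
clock: 15.38
ee_pos: [537.3, -174.0, 8.2]
tool_rot: [-0.005, 0.708, -0.007, -0.706]
force: [0.5, -2.2, -2.2]
opening: 0.1
```

Call:
{"api": "move_arm", "payload": {"commands": [{"x":0,"y":3,"z":0,"roll":0,"gripper":0}], "force": 10}}

```text
clock: 15.47
ee_pos: [537.2, -171.0, 8.3]
tool_rot: [-0.005, 0.708, -0.007, -0.706]
force: [-0.5, -1.7, -2.0]
opening: 0.6
```

Call:
{"api": "move_arm", "payload": {"commands": [{"x":0,"y":3,"z":0,"roll":0,"gripper":0}], "force": 10}}

```text
clock: 15.55
ee_pos: [537.2, -167.8, 8.4]
tool_rot: [-0.005, 0.708, -0.007, -0.706]
force: [0.8, -1.6, -0.7]
opening: 0.5
```

Call:
{"api": "move_arm", "payload": {"commands": [{"x":0,"y":2,"z":0,"roll":0,"gripper":0}], "force": 10}}

```text
clock: 15.63
ee_pos: [537.3, -165.2, 8.5]
tool_rot: [-0.005, 0.708, -0.007, -0.706]
force: [0.3, -1.9, -0.9]
opening: 0.7
```

Call:
{"api": "move_arm", "payload": {"commands": [{"x":0,"y":2,"z":0,"roll":0,"gripper":0}], "force": 10}}

```text
clock: 15.72
ee_pos: [537.4, -162.8, 8.7]
tool_rot: [-0.005, 0.708, -0.007, -0.706]
force: [0.6, -1.7, -0.5]
opening: 0.6
```

Call:
{"api": "move_arm", "payload": {"commands": [{"x":0,"y":1,"z":0,"roll":0,"gripper":0}], "force": 10}}

```text
clock: 15.8
ee_pos: [537.5, -161.3, 8.8]
tool_rot: [-0.005, 0.709, -0.007, -0.706]
force: [-0.6, -1.0, -1.0]
opening: 0.6
```

Call:
{"api": "move_arm", "payload": {"commands": [{"x":0,"y":1,"z":0,"roll":0,"gripper":0}], "force": 10}}

```text
clock: 15.88
ee_pos: [537.6, -160.0, 8.9]
tool_rot: [-0.004, 0.709, -0.007, -0.706]
force: [-0.4, -2.6, -1.9]
opening: 0.3
```

Call:
{"api": "move_arm", "payload": {"commands": [{"x":0,"y":1,"z":0,"roll":0,"gripper":0}], "force": 10}}

```text
clock: 15.97
ee_pos: [537.5, -159.2, 9.0]
tool_rot: [-0.004, 0.709, -0.007, -0.706]
force: [-0.2, -4.1, -2.0]
opening: 0.4
```

Call:
{"api": "move_arm", "payload": {"commands": [{"x":0,"y":-8,"z":0,"roll":0,"gripper":0},{"x":0,"y":-12,"z":5,"roll":0,"gripper":0},{"x":0,"y":0,"z":25,"roll":0,"gripper":0},{"x":0,"y":0,"z":30,"roll":0,"gripper":0},{"x":0,"y":0,"z":30,"roll":0,"gripper":0},{"x":0,"y":0,"z":30,"roll":0,"gripper":0},{"x":-20,"y":-30,"z":10,"roll":0,"gripper":0},{"x":-20,"y":-30,"z":10,"roll":0,"gripper":0},{"x":-20,"y":-30,"z":0,"roll":0,"gripper":0},{"x":-20,"y":-30,"z":0,"roll":0,"gripper":0},{"x":-20,"y":-30,"z":0,"roll":0,"gripper":0},{"x":-20,"y":-30,"z":0,"roll":0,"gripper":0},{"x":-20,"y":-30,"z":0,"roll":0,"gripper":0},{"x":0,"y":0,"z":0,"roll":0,"gripper":0}], "force": 10}}

```text
clock: 17.13
ee_pos: [386.9, -408.3, 163.5]
tool_rot: [-0.004, 0.711, -0.007, -0.703]
force: [-1.1, -0.2, -0.5]
opening: 0.5
```

```bash
python3 - <<'E'
from h import *
st()
d=get_image("scene");crop(d,240,150,380,260,5,"pics/s21.png");cv2.imwrite("pics/s21f.png",d["image"][:,:,::-1])
t=get_image("top");crop(t,235,145,375,260,5,"pics/t21.png")
E
```

```text
{'clock': 17.13, 'ee_pos': [386.9, -408.31, 163.5], 'tool_rot': [-0.0, 0.71, -0.01, -0.7], 'force': [-1.08, -0.21, -0.51], 'opening': 0.48, 'qpos': [0.96, 0.32, -0.25, 1.79, 0.09, 1.03, -0.9]}
```

View pics/s21.png

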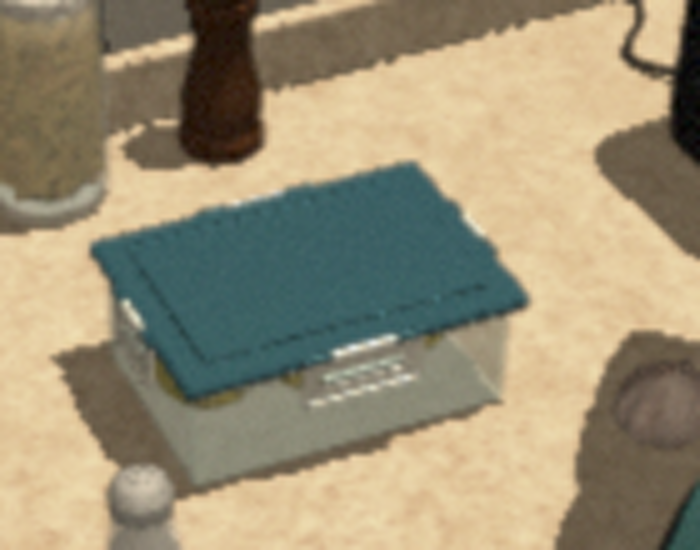

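View pics/t21.png

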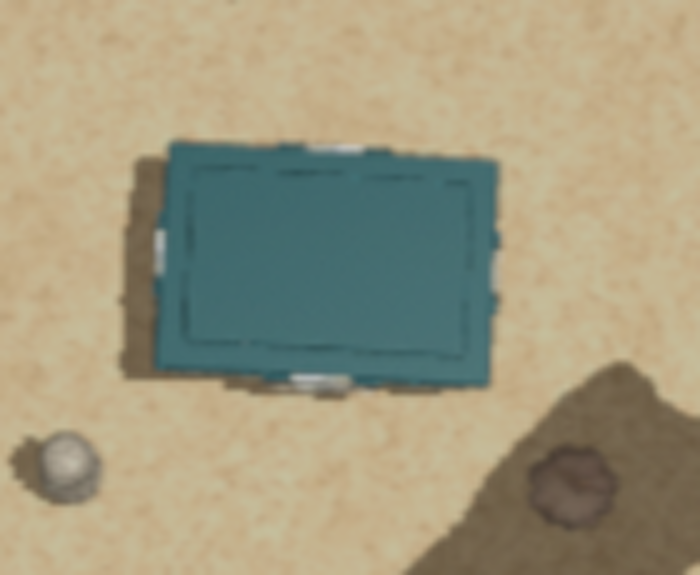

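View pics/s21f.png

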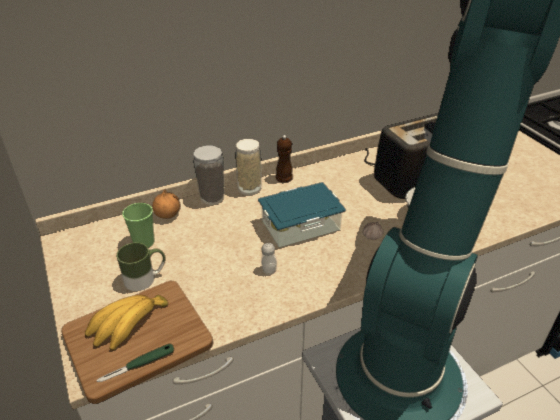

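```bash
python3 - <<'E'
from h import *
def lid(im,d,box):
    x0,y0,x1,y1=box
    hsv=cv2.cvtColor(im,cv2.COLOR_RGB2HSV)
    m=np.zeros(hsv.shape[:2],np.uint8);sub=cv2.inRange(hsv,(85,70,20),(115,255,255));m[y0:y1,x0:x1]=sub[y0:y1,x0:x1]
    c=max(cv2.findContours(m,cv2.RETR_EXTERNAL,cv2.CHAIN_APPROX_NONE)[0],key=cv2.contourArea)
    h=cv2.minAreaRect(np.array([ray(d,p[0],85)[:2] for p in c],np.float32))
    return np.round([*h[0],*h[1],h[2]],1)
for n,box in(("top",(255,160,345,235)),("scene",(245,175,355,245))):
    d=get_image(n)
    print(n,lid(cv2.imread(f"pics/{n}0.png")[:,:,::-1].copy(),d,box),lid(d["image"],d,box))
d=get_image("scene")
for a in(1.2,1.4,1.57):
  print(a,[np.round((proj(d,(470-32*np.cos(a),y,79-32*np.sin(a)))-[240,150])*5) for y in(-37-37,-37+37)],[np.round((proj(d,(548+dx,66+32*np.cos(a),79-32*np.sin(a)))-[240,150])*5) for dx in(-27,27)])
crop(d,255,190,335,250,10,"pics/s22.png")
E
```

```text
top [545.1 -37.9 208.5 144.7  87.8] [543.4 -38.7 209.9 147.2  88. ]
scene [539.4 -33.8 208.4 147.8  87.9] [537.3 -34.5 210.2 147.2  87.9]
1.2 [array([430., 383.]), array([311., 420.])] [array([135., 392.]), array([ 96., 337.])]
1.4 [array([424., 378.]), array([306., 416.])] [array([145., 392.]), array([106., 336.])]
1.57 [array([420., 373.]), array([302., 410.])] [array([154., 390.]), array([115., 334.])]
```

View pics/s22.png

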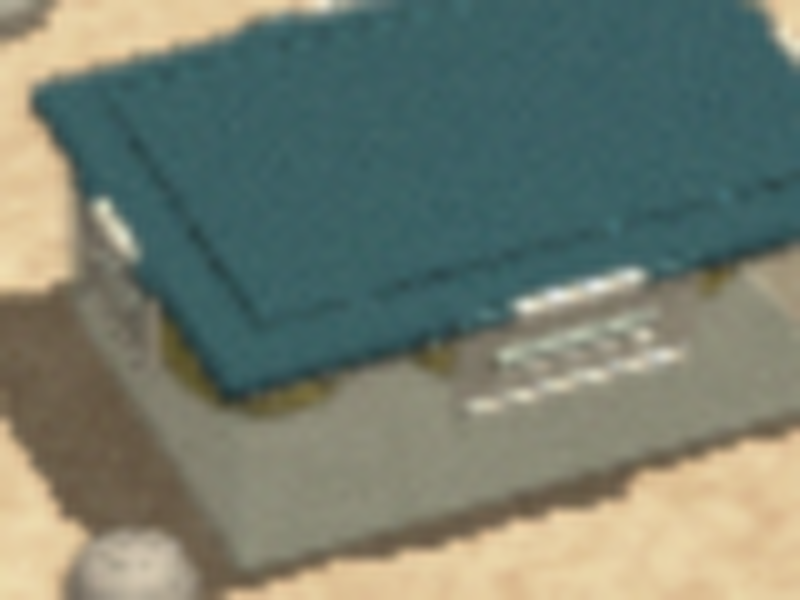

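```bash
python3 -c "
from h import *
print(close_job());st()"
```

```text
the job is handed in; nothing more can be done
None
the job is handed in; nothing more can be done
```

I pressed all four clips down and in with the closed fingertips, in the order front, back, left, right, and handed the job in at about 17 s. In the end views all four clips appear shut. Nothing was gripped or lifted, and the nearby items looked undisturbed, though the arm hid part of the right side.

- **Forces:** At its stop each clip pushed back with about 4 to 7 N. The front clip took the most, 7 N. The other three stopped at about 4 N.
- **Front clip:** Its lower edge in the scene picture matches the hanging position to about 1 pixel.
- **Back clip:** I can only confirm this by the force at its stop and by nothing showing past the lid from above. The back of the box is hidden in both views. My front and back stop positions came out about 2 mm farther apart than the clip dimensions give, and I did not resolve that difference.
- **Box position:** The box slid about 2 mm in total, mostly during the back push, with no visible turn.
- **Readings that disagreed:** The measured tool height did not fit the tool description. The closed fingertips met the clips about 40 mm higher than the description implies, so I pressed by force and camera instead.

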